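# Release the pawl, wind the nest dial back home and load it

## Robot

A 7-joint arm with a two-finger parallel gripper is mounted at the origin on a cart in front of the work surface, level with it; the furniture and walls round the work are solid. World frame = base frame: x ahead of the robot, y to its left, z up, the work surface at z = 0. Lengths are in m, angles in rad, forces in N, time in s.
With the tool pointing down it reaches from about 0.425 to 0.875 m from the base axis. Payload 9.9 kg.
Tool frame: the origin (TCP) lies at the very end of the fingers, on their centre line; the grasp point (between the pads) lies 19 mm behind it; x points along the fingers, y is the direction in which the jaws open and shut, and the axes are right-handed (so a half turn about x gives the same grasp; the last joint's range is limited). The gripper opens to 85 mm and grips with 20 to 120 N. Pads are 22 mm wide; open, the fingers measure 114 mm over their backs; the gripper's body (76 mm by 85 mm) begins 54 mm behind the grasp point. The pads swing forward as they close: fully open they stand 13 mm farther back than shut.
Start: joints at [1.136, 0.576, 0.025, 1.437, -0.015, 1.129, -0.057], TCP at [0.232, -0.634, 0.231] pointing down, gripper open.
Joint ranges: [-2.76, 2.76], [-0.34, 2.15], [-1.52, 1.57], [0.19, 2.46], [-1.09, 4.23], [0.17, 1.99], [-2.82, 2.82]. Speed limits (rad/s): [2.22, 2.22, 3.01, 3.01, 3.14, 3.14, 3.14].

## Interface

Orientations are given as [roll, pitch, yaw] about the fixed x, y, z axes, in that order (R = Rz(yaw) Ry(pitch) Rx(roll)).
In Python, from bench import env gives the robot as it stands.
- The arm moves only by the tool play_rows, never from a script. Its argument "increments" is a list of rows, each an object of numbers: "hand": the closure, from 0 (fully open) to 1 (shut); "x", "y", "z": the shift along the tool's x, y, z in mm; "roll": the turn about the tool's x in degrees. A call has 1 to 12 rows; each row is the pose to reach, as a shift and turn from the pose commanded when the call began, along the tool's axes at that moment; what a row does not reach only later rows make up. A row lasts 1/8 s, in which the tool goes at most 62.5 mm and 10.7 degrees, less where a joint would pass 70% of its speed; a pose out of reach is approached as far as the arm can. A call with a gripper value outside its range is refused whole. The fingers move at their own pace and stop on an object; "force" is the grip in N (left out, the last holds). Time passes only in rows, so rows that repeat a pose let the fingers close. It gives the time, the measured TCP pose, the force and the opening at its end, in the units of the state.
- env.state(): the state, without advancing time (a new reading comes with each control period).
- env.camera(name): name is "scene" or "top"; returns a dict with "color" (480x640x3 uint8, red, green, blue), "depth" (480x640 float32, m along the optical axis (not along the pixel's ray), 0 where there is no reading), "camera_matrix" (3x3 intrinsics, pixels), "extrinsics" (4x4, takes a point from world to camera coordinates). Camera axes: x right, y up, looking along -z (the intrinsics and any distortion apply to the point x, -y, -z); pixel columns grow to the right and rows downward; lengths in m; the calibration is good to about 2 mm. A picture is of the moment at which its call begins.
- env.job_done(): hands the job in, once; it reports no verdict.
The state is a dict: "time_s": time; "joint_positions": joint angles; "joint_vel": joint speeds; "tau": joint torques, N m; "eef_pos": TCP position; "orientation": TCP orientation; "ft_force": force on the tool from outside, world axes, zero at the start; "torque": the same for the moment, N m; "width": finger opening in m.
Only numpy, scipy, OpenCV 4.12 (cv2) and the standard library are available. Lean on these libraries where they do the work, as an engineer would, in place of code of your own. Each camera call takes 0.05 s, during which the arm holds its last target.

## Task

The indexing dial has been wound forward and its holding pawl keeps it from turning back. Throw the pawl right over so that it rests clear of the teeth, turn the dial backwards (clockwise seen from above) by its upright handle fully home to its stop, and drop the pawl back onto the teeth. Also seat the black potting case and the square gauge block each flat in the nest of its own shape, so that all is at rest with the dial home, and do not disturb the cup, the glue bottle or the tape measure.

Things in the scene. Friction and masses are not known exactly. Their poses are not given: they have to be found in the camera images.
- dial_base: Fixed round grey base plate of the indexing dial, 212 mm across, 12 mm high, on the bench; place and yaw vary. Origin: centre of its underside, on the dial's upright axis; +z up. At its -x -y side stands the pawl's bracket (two cheeks, 68 mm high above the bench); a stop post, 33 mm high, stands by the rim at +0.35 rad from its +x, 112 mm from the axis.
- dial (a joint): Angle of the dial on its base (rad): 0 is fully home at a hard stop; grows as it is wound forward, anticlockwise from above, to 2.4. Aluminium disc, 202 mm across, top 30 mm above the bench; 24 saw teeth, 8 mm high, round its edge at radius 91 to 101 mm; hub 40 mm above the bench, 12 mm radius. Takes about 3 N at the handle, stays where left. With the pawl down it turns forward only.
- dial_handle (a point): Centre of the top of the dial's turning handle: an upright black round peg, 16 mm in diameter, from the dial's top (30 mm above the bench) to this point (78 mm above the bench), fixed to the dial 76 mm from its axis. With the dial home it lies at the base's +x side.
- pawl (a joint): Angle of the holding pawl (rad): 0 is down in the teeth (up to 0.14 on top of a tooth); grows as the nose is lifted and swings over the pivot to 2.0, where it rests on a stop by its own weight, thrown back clear of the teeth. Balance lies near 1.43: below that it falls onto the teeth, above it to the thrown-back rest. Moves easily (100 g).
- pawl_knob (a point): Centre of the pawl's knob: black ball, 18 mm across, on an 8 mm stem standing up from the pawl's 12 mm wide steel arm, 68 mm from the pivot axis. It swings in the base's x-z plane: pawl down, 58 mm from the pivot toward the base's +x and 96 mm above the bench; thrown back, 57 mm from the pivot toward the base's -x and 98 mm above the bench.
- pawl_pivot (a point): The pawl's pivot, fixed to the base, 60 mm above the bench at (-64, -98) mm in the base's frame. The hinge axis is level, along the base's y.
- nest_case (a point): Centre of the floor of the oblong nest for the potting case, on the dial, 30 mm above the bench, 56 mm from the dial's axis, opposite the handle. Inside 38 mm along its x by 66 mm along its y; walls 8 mm high, their upper half flared outward by 3.5 mm as a lead-in. The frame turns with the dial, z up. A third, smaller nest (46 x 24 mm) on the dial stays empty.
- nest_block (a point): Centre of the floor of the square nest for the gauge block, on the dial, 30 mm above the bench, 58 mm from the dial's axis. Inside 40 x 40 mm, sides along its x and y; walls 8 mm high, their upper half flared outward by 3.5 mm as a lead-in. The frame turns with the dial, z up.
- potting_case: Black open-topped plastic potting case, 34 (its x) x 62 (its y) x 28 mm high, hollow with 2 mm walls, 50 g. Origin: centre of its underside, z up. Grasp it across its 34 mm.
- gauge_block: Plain light grey gauge block, 36 x 36 x 30 mm high, sides along its x and y. Origin: centre of its underside, z up.
- tape_measure: Bystander: tape measure standing on its foot, 30 (its x) x 68 (its y) x 58 mm high. Origin: centre of its underside.
- cup: Bystander: white enamel cup, 75 mm in diameter, 96 mm high. Origin: centre of its underside.
- glue_bottle: Bystander: small glue bottle, 35 mm in diameter, 95 mm high. Origin: centre of its underside.
Mind the look-alikes: they are no part of the job. What is shaped like the potting_case but brown or turquoise is not meant.

How it is judged:
On the way, in this order (a step that is already met when the one before it is completed fails the run):
1. the pawl is thrown back clear of the teeth (value of joint pawl above 1.7 rad), for 0.2 s.
2. the dial is turned back home (value of joint dial below 0.06 rad and value of joint pawl above 1.2 rad), for 0.2 s.
3. the pawl is back down in the teeth (value of joint pawl below 0.12 rad and value of joint dial below 0.06 rad), for 0.2 s.
At the end, for the whole second after the job is handed in: The dial is home (within 0.06 rad of its stop), the pawl is down in the teeth (below 0.12 rad), the potting case and the gauge block stand upright on the floor of their own nests (within 6 mm of the centre and 3 mm in height, the case in line with its nest) and are at rest (all of step 3 and horizontal distance between potting_case and nest_case below 0.006 m and z of potting_case in the frame of nest_case below 0.003 m and angle between each of potting_case, gauge_block's own z axis and vertical below 0.08 rad and angle between the y axis of potting_case and the y axis of nest_case, either way round below 0.15 rad and horizontal distance between gauge_block and nest_block below 0.006 m and z of gauge_block in the frame of nest_block below 0.003 m and linear speed of each of potting_case, gauge_block below 0.02 m/s); the robot touches nothing.
It fails at once if the cup is moved or tipped (distance of cup from where it was at the start of the episode above 0.02 m or angle between cup's own z axis and vertical above 0.3 rad).
It fails at once if the glue bottle is moved or tipped (distance of glue_bottle from where it was at the start of the episode above 0.02 m or angle between glue_bottle's own z axis and vertical above 0.3 rad).
It fails at once if the tape measure is moved or tipped (distance of tape_measure from where it was at the start of the episode above 0.02 m or angle between tape_measure's own z axis and vertical above 0.3 rad).
It also fails if it takes over 72 s, if anything falls off the work surface, if the arm or the gripper's body presses on something with over 40 N, if the wrist force passes 120 N, or if a joint passes its speed limit or range.

## Working session

There is one attempt and no reset: what is moved stays moved. The work goes in short steps, Python scripts to look and compute and a tool call to move; the robot and the scene stay as the last step left them, time stands still between calls to the robot, and variables do not carry over. Pictures are saved under pics/ and viewed, and the job is handed in when it is done.

Besides the shell and the picture viewer there is one more tool, called by a JSON object that holds its "api" and its "payload". play_rows: Moves the arm, as the interface text tells. Its arguments: {"type":"object","properties":{"increments":{"type":"array"},"force":{"type":"number"}},"required":["increments"]}

```bash
mkdir -p pics; ls; cat > h.py <<'E'
import numpy as np, cv2
from bench import env
def grab(n):
    c=env.camera(n); np.savez(f'{n}.npz',**c); return c
def load(n): return dict(np.load(f'{n}.npz'))
def world(c,u,v,d=None,z=None):
    K=c['camera_matrix'];E=c['extrinsics'];Ei=np.linalg.inv(E)
    r=np.array([(u-K[0,2])/K[0,0],-(v-K[1,2])/K[1,1],-1.0])
    o=Ei[:3,3]; rw=Ei[:3,:3]@r
    if z is not None: return o+rw*(z-o[2])/rw[2]
    if d is None: d=c['depth'][int(v),int(u)]
    return o+rw*d
def proj(c,p):
    K=c['camera_matrix'];E=c['extrinsics'];q=E[:3,:3]@np.array(p)+E[:3,3]
    return K[0,0]*q[0]/-q[2]+K[0,2], K[1,1]*(-q[1])/-q[2]+K[1,2]
def cloud(c):
    K=c['camera_matrix'];Ei=np.linalg.inv(c['extrinsics']);d=c['depth']
    v,u=np.mgrid[:480,:640]
    P=np.stack([(u-K[0,2])/K[0,0]*d,-(v-K[1,2])/K[1,1]*d,-d],-1)
    return P@Ei[:3,:3].T+Ei[:3,3]
E
python3 - <<'E'
from h import *
for n in('scene','top'):
    c=grab(n); cv2.imwrite(f'pics/{n}0.png',c['color'][:,:,::-1]); print(n,c.keys(),c['camera_matrix'],np.linalg.inv(c['extrinsics']).round(3))
print(env.state())
E
```

```text
pics
scene dict_keys(['color', 'depth', 'camera_matrix', 'extrinsics']) [[438.70452344   0.         323.79753957]
 [  0.         438.70452344 245.90497557]
 [  0.           0.           1.        ]] [[-0.508  0.548 -0.665 -0.106]
 [-0.861 -0.336  0.381  0.371]
 [-0.015  0.766  0.643  0.763]
 [ 0.     0.     0.     1.   ]]
top dict_keys(['color', 'depth', 'camera_matrix', 'extrinsics']) [[473.17359602   0.         307.19561665]
 [  0.         473.17359602 236.34313583]
 [  0.           0.           1.        ]] [[-0.026  0.993 -0.119  0.446]
 [-1.    -0.025  0.006 -0.005]
 [ 0.003  0.119  0.993  1.253]
 [ 0.     0.     0.     1.   ]]
{'time_s': 0.1, 'joint_positions': array([ 1.13620794,  0.57644935,  0.02482747,  1.43780727, -0.01499016,
        1.12898149, -0.05651643]), 'joint_vel': array([-0.00090247, -0.00256727, -0.00061686, -0.00164592,  0.0002816 ,
        0.00083337,  0.00073254]), 'tau': array([ 6.08856208e-03, -7.67312980e+01,  2.25797653e+00, -2.86608660e+01,
        1.58501248e-02,  8.52294877e-03,  3.56381702e-05]), 'eef_pos': array([ 0.23183708, -0.63352108,  0.23053346]), 'orientation': array([-1.52115047,  1.56933516,  1.97126776]), 'ft_force': array([-0.12266253, -0.75075471, -0.01134233]), 'torque': array([ 0.008617  , -0.00479363, -0.02787811]), 'width': 0.08550119883279306}
```

View pics/scene0.png

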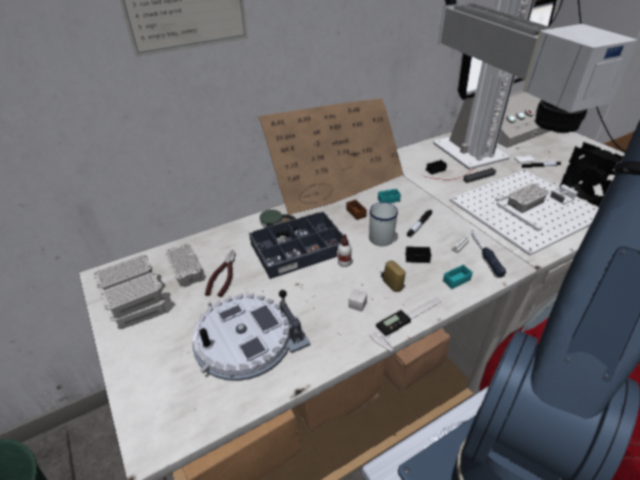

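View pics/top0.png

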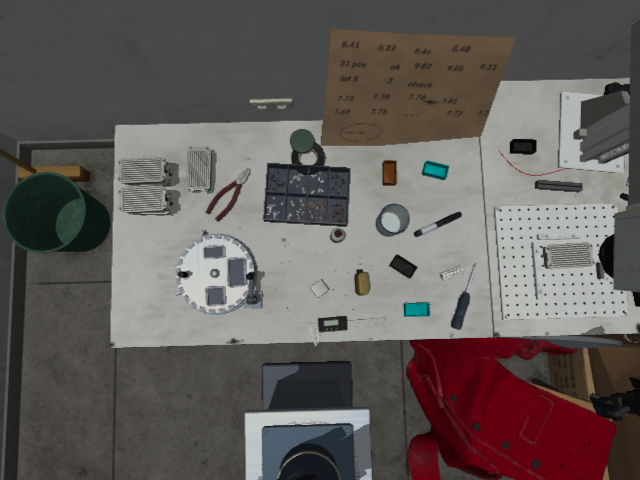

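```bash
python3 - <<'E'
from h import *
c=load('top'); im=c['color'][:,:,::-1]
a=cv2.resize(im[215:330,160:275],(800,800)[:2],interpolation=cv2.INTER_CUBIC)
cv2.imwrite('pics/t_dial.png',cv2.resize(a,(600,600)))
cv2.imwrite('pics/t_obj.png',cv2.resize(im[220:330,300:440],None,fx=5,fy=5,interpolation=cv2.INTER_CUBIC))
s=load('scene'); im=s['color'][:,:,::-1]
cv2.imwrite('pics/s_dial.png',cv2.resize(im[280:390,180:320],None,fx=5,fy=5,interpolation=cv2.INTER_CUBIC))
cv2.imwrite('pics/s_obj.png',cv2.resize(im[190:310,330:480],None,fx=5,fy=5,interpolation=cv2.INTER_CUBIC))
E
```

```text
(no output)
```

View pics/t_dial.png

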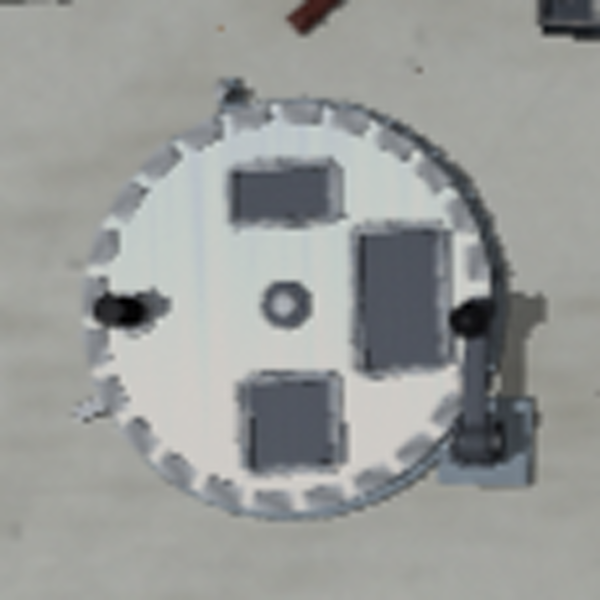

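View pics/t_obj.png

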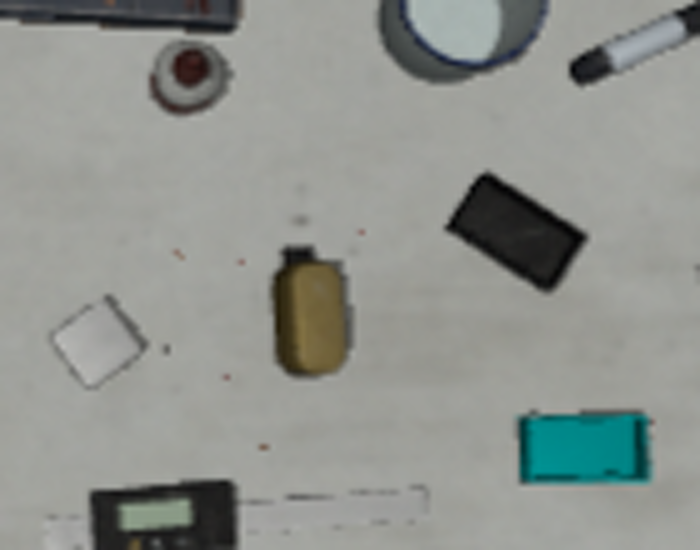

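View pics/s_dial.png

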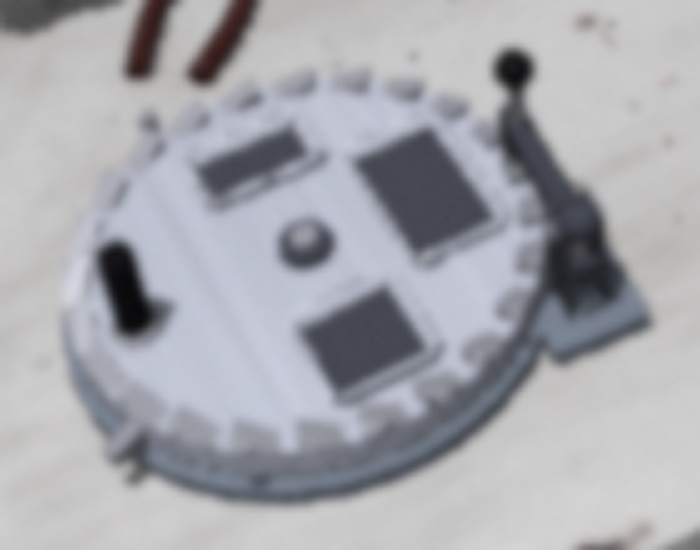

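View pics/s_obj.png

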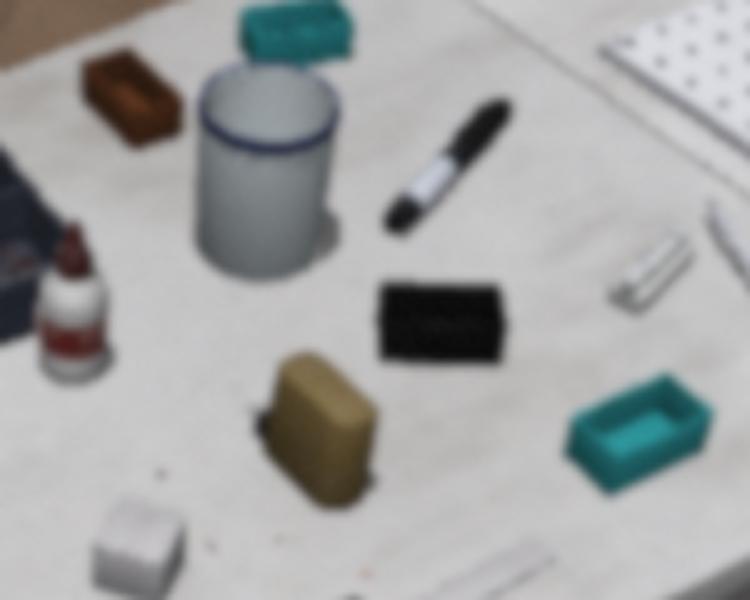

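```bash
python3 - <<'E'
from h import *
c=load('top'); s=load('scene')
def w(n,u,v):
    cc=c if n=='t' else s
    return world(cc,u,v).round(4)
# crop scale 115/600
T=lambda x,y:(160+x*115/600,215+y*115/600)
for nm,x,y in [('hub',287,304),('handle',108,308),('knob',468,318),('pivot',480,440),('post',235,92),('caseN',403,300),('blkN',292,422),('small',285,194),('x',95,405)]:
    u,v=T(x,y); print(nm,(round(u,1),round(v,1)),w('t',u,v))
S=lambda x,y:(180+x/5,280+y/5)
for nm,x,y in [('hub',305,240),('handle',115,250),('knob',513,70),('pivot',580,220),('post',150,122),('caseN',425,190),('blkN',362,335)]:
    u,v=S(x,y); print('s',nm,w('s',u,v))
P=cloud(c); Q=cloud(s)
for nm,M in(('t',P),('s',Q)):
    for r in [((-0.05,.3),(.5,.5))]: pass
    # table z
    print(nm,'table z',np.median(M[(abs(M[...,0]-.45)<.08)&(abs(M[...,1]+.1)<.15)&(abs(M[...,2])<.02)][:,2]))
T2=lambda x,y:(300+x/5,220+y/5)
for nm,x,y in [('blk',98,342),('case',515,232),('tape',312,312),('cup',450,20),('bottle',190,70),('caliper',165,515)]:
    u,v=T2(x,y); print(nm,(u,v),w('t',u,v))
S2=lambda x,y:(330+x/5,190+y/5)
for nm,x,y in [('blk',140,528),('case',440,300),('tape',310,375),('cup',270,120)]:
    u,v=S2(x,y); print('s',nm,(u,v),w('s',u,v))
E
```

```text
hub (215.0, 273.3) [0.5032 0.2251 0.0402]
handle (180.7, 274.0) [0.5016 0.3023 0.08  ]
knob (249.7, 275.9) [0.4914 0.1287 0.1071]
pivot (252.0, 299.3) [0.4349 0.1282 0.0683]
post (205.0, 232.6) [0.612  0.256  0.0142]
caseN (237.2, 272.5) [0.5042 0.1699 0.0291]
blkN (216.0, 295.9) [0.4457 0.2247 0.0302]
small (214.6, 252.2) [0.5581 0.2277 0.0312]
x (178.2, 292.6) [0.4565 0.322  0.0278]
s hub [0.4994 0.2285 0.041 ]
s handle [0.5024 0.3026 0.0786]
s knob [0.4877 0.1319 0.1016]
s pivot [0.4276 0.1341 0.0688]
s post [0.6089 0.2603 0.0293]
s caseN [0.5063 0.1712 0.0312]
s blkN [0.4487 0.2257 0.0321]
t table z 0.000732394409223458
s table z 0.001295937517711676
blk (319.6, 288.4) [ 0.4579 -0.0413  0.0301]
case (403.0, 266.4) [ 0.5105 -0.2653 -0.0026]
tape (362.4, 282.4) [ 0.4699 -0.1488  0.0562]
cup (390.0, 224.0) [ 0.6235 -0.2341  0.0081]
bottle (338.0, 234.0) [ 0.5902 -0.0891  0.0893]
caliper (333.0, 323.0) [ 0.3686 -0.0736  0.017 ]
s blk (358.0, 295.6) [ 0.4556 -0.0377  0.0327]
s case (418.0, 250.0) [ 0.5213 -0.2701  0.0174]
s tape (392.0, 265.0) [ 0.4736 -0.1448  0.0619]
s cup (384.0, 214.0) [ 0.6516 -0.2536  0.0587]
```

```bash
cat >> h.py <<'E'
def ray(c,u,v):
    K=c['camera_matrix'];Ei=np.linalg.inv(c['extrinsics'])
    r=Ei[:3,:3]@np.array([(u-K[0,2])/K[0,0],-(v-K[1,2])/K[1,1],-1.0]); return Ei[:3,3],r/np.linalg.norm(r)
def tri(c1,p1,c2,p2):
    o1,r1=ray(c1,*p1);o2,r2=ray(c2,*p2)
    A=np.stack([r1,-r2],1); t=np.linalg.lstsq(A,o2-o1,rcond=None)[0]
    a,b=o1+r1*t[0],o2+r2*t[1]; return (a+b)/2,np.linalg.norm(a-b)
def axes():
    from scipy.spatial.transform import Rotation as R
    s=env.state(); return s['eef_pos'],R.from_euler('xyz',s['orientation']).as_matrix(),s
def rel(p):
    e,M,_=axes(); return (M.T@(np.array(p)-e)*1000).round(1)
E
python3 - <<'E'
from h import *
c=load('top'); s=load('scene'); P=cloud(c);Q=cloud(s)
e,M,st=axes(); print(M.round(3))
S=lambda x,y:(180+x/5,280+y/5); T=lambda x,y:(160+x*115/600,215+y*115/600)
T2=lambda x,y:(300+x/5,220+y/5); S2=lambda x,y:(330+x/5,190+y/5)
print('knob',tri(c,T(468,318),s,S(513,70)))
print('hub',tri(c,T(287,304),s,S(305,240)))
print('handle top',tri(c,T(105,308),s,S(115,248)))
for nm,cc,M in(('t',c,P),('s',s,Q)):
    g=cc['color'].astype(int).max(-1)
    def sel(b,zr,f=lambda g:g>=0):
        m=(M[...,0]>b[0])&(M[...,0]<b[1])&(M[...,1]>b[2])&(M[...,1]<b[3])&(M[...,2]>zr[0])&(M[...,2]<zr[1])&f(g); return M[m]
    k=sel((.46,.52,.1,.16),(.09,.12)); print(nm,'knob',len(k),k.mean(0),k.max(0))
    k=sel((.47,.53,.27,.33),(.07,.09)); print(nm,'handle',len(k),k.mean(0).round(4))
    k=sel((.42,.50,-.08,0),(.025,.036)); r=cv2.minAreaRect((k[:,:2]*1000).astype(np.float32)); print(nm,'blocktop',len(k),r,k[:,2].mean())
    k=sel((.46,.56,-.32,-.21),(-.02,.045),lambda g:g<60);h=k[k[:,2]>.022]; r=cv2.minAreaRect((k[:,:2]*1000).astype(np.float32)); print(nm,'case',len(k),r,k[:,2].min(),k[:,2].max(), 'rim',len(h),cv2.minAreaRect((h[:,:2]*1000).astype(np.float32)) if len(h) else '')
    # nests: dark floors on the disc
    m=((np.hypot(M[...,0]-.5016,M[...,1]-.2265)<.09)&(M[...,2]<.036)&(M[...,2]>.024)&(g<125)).astype(np.uint8)
    n,l,stt,_=cv2.connectedComponentsWithStats(m)
    for i in range(1,n):
        if stt[i,4]>30:
            k=M[l==i]; print(nm,'nest',stt[i,4],cv2.minAreaRect((k[:,:2]*1000).astype(np.float32)),k.mean(0).round(4))
    # disc outline circle: points z 0.024-0.034
    k=sel((.38,.62,.1,.35),(.034,.044)); k=k[abs(np.hypot(k[:,0]-.5016,k[:,1]-.2265)-.096)<.01]
    from scipy.optimize import least_squares
    f=least_squares(lambda p:np.hypot(k[:,0]-p[0],k[:,1]-p[1])-p[2],[.5,.226,.096],loss='soft_l1',f_scale=.002); print(nm,'teeth circ',len(k),f.x)
E
```

```text
[[-0.001  0.344 -0.939]
 [ 0.001 -0.939 -0.344]
 [-1.    -0.001  0.   ]]
knob (array([0.49188283, 0.13007096, 0.09681083]), np.float64(0.00027850594651835124))
hub (array([0.50372959, 0.22674801, 0.0352886 ]), np.float64(0.0015404652498293497))
handle top (array([0.50139855, 0.3029526 , 0.08104047]), np.float64(0.0009097021524557715))
t knob 42 [0.49137099 0.12905608 0.1051086 ] [0.49878931 0.13835896 0.111512  ]
t handle 37 [0.5017 0.3021 0.0773]
t blocktop 172 ((458.349853515625, -39.760963439941406), (33.734039306640625, 34.0901985168457), 35.2984619140625) 0.030268411577521262
t case 329 ((510.4411315917969, -260.59942626953125), (61.147823333740234, 33.97682571411133), 55.462303161621094) -0.00576039591627131 0.035613999154032294 rim 50 ((510.49029541015625, -260.3877868652344), (60.42228698730469, 33.580474853515625), 55.07898712158203)
t nest 179 ((558.2354125976562, 231.36883544921875), (31.47421646118164, 46.333343505859375), 1.269684076309204) [0.5592 0.231  0.0313]
t nest 387 ((505.43902587890625, 173.11935424804688), (67.33232116699219, 41.33746337890625), 1.6334093809127
[... 497 characters left out ...]
, -259.82171630859375), (60.98817825317383, 38.58690643310547), 56.548309326171875) 0.0017264416289850537 0.030808409989517394 rim 83 ((510.98663330078125, -258.99395751953125), (60.37971496582031, 35.261322021484375), 55.118858337402344)
s nest 133 ((561.7662963867188, 230.98887634277344), (22.960025787353516, 45.550071716308594), 9.682065963745117) [0.5621 0.2307 0.0318]
s nest 366 ((508.33709716796875, 171.87966918945312), (63.051212310791016, 36.88539505004883), 2.0266575813293457) [0.5075 0.1724 0.0317]
s nest 279 ((448.56182861328125, 226.67803955078125), (38.92569351196289, 38.67094421386719), 2.14365553855896) [0.4481 0.2266 0.0315]
s teeth circ 654 [0.50415969 0.22857177 0.09543959]
```

```bash
python3 - <<'E'
from h import *
print(rel((.46,-.25,.22)),rel((.492,.130,.19)))
E
```

```text
[  10.9 -281.7 -346.1] [  41.4 -627.5 -506.7]
```

{"api": "play_rows", "payload": {"increments": [{"hand":0.3,"x":10,"y":-282,"z":-346,"roll":8},{"hand":0.3,"x":10,"y":-282,"z":-346,"roll":16},{"hand":0.3,"x":10,"y":-282,"z":-346,"roll":24},{"hand":0.3,"x":10,"y":-282,"z":-346,"roll":24},{"hand":0.3,"x":10,"y":-282,"z":-346,"roll":24},{"hand":0.3,"x":10,"y":-282,"z":-346,"roll":24},{"hand":0.3,"x":10,"y":-282,"z":-346,"roll":24},{"hand":0.3,"x":41,"y":-627,"z":-507,"roll":24},{"hand":0.3,"x":41,"y":-627,"z":-507,"roll":24},{"hand":0.3,"x":41,"y":-627,"z":-507,"roll":24},{"hand":0.3,"x":41,"y":-627,"z":-507,"roll":24},{"hand":0.3,"x":41,"y":-627,"z":-507,"roll":24}], "force": 20}}

```text
time_s: 1.6
eef_pos: [0.4851, 0.0541, 0.1964]
orientation: [2.819, 1.571, -0.391]
ft_force: [2.1, 0.4, -0.2]
width: 0.0597
```

{"api": "play_rows", "payload": {"increments": [{"hand":0.3},{"hand":0.3}]}}

```text
invalid input
```

```bash
python3 - <<'E'
from h import *
e,M,s=axes(); print(e,M.round(3),s['joint_positions'].round(3),rel((.4915,.1300,.19)))
E
```

```text
[0.48507322 0.05411363 0.19635019] [[ 0.    -0.068 -0.998]
 [-0.    -0.998  0.068]
 [-1.     0.    -0.   ]] [-0.195  0.34  -0.016  1.967  0.007  0.835 -1.855] [  6.3 -76.1  -1.2]
```

{"api": "play_rows", "payload": {"increments": [{"hand":0.3,"x":6,"y":-76,"z":-1,"roll":0},{"hand":0.3,"x":6,"y":-76,"z":-1,"roll":0},{"hand":0.3,"x":6,"y":-76,"z":-1,"roll":0}]}}

```text
time_s: 1.98
eef_pos: [0.4911, 0.1283, 0.1902]
orientation: [0.56, 1.57, -2.648]
ft_force: [-0.2, -0.7, 0.4]
width: 0.0598
```

```bash
python3 - <<'E'
from h import *
e,M,s=axes(); print(e,s['joint_positions'].round(3),s['joint_vel'].round(3),rel((.4915,.1300,.095)))
for n in('scene','top'):
    c=grab(n);im=c['color'][:,:,::-1]
    x,y=(150,200) if n=='top' else (180,180)
    cv2.imwrite(f'pics/{n}1.png',cv2.resize(im[y:y+150,x:x+180],None,fx=4,fy=4,interpolation=cv2.INTER_CUBIC))
    print(n,proj(c,e))
E
```

```text
[0.49109475 0.1283009  0.19015977] [-0.325  0.375 -0.032  1.928  0.016  0.84  -2.002] [ 0.041 -0.013  0.034  0.016  0.004  0.003  0.015] [95.2 -1.8 -0.4]
scene (np.float64(280.07002619527975), np.float64(260.71660004260025))
top (np.float64(245.53622205134192), np.float64(274.7394961413906))
```

View pics/scene1.png

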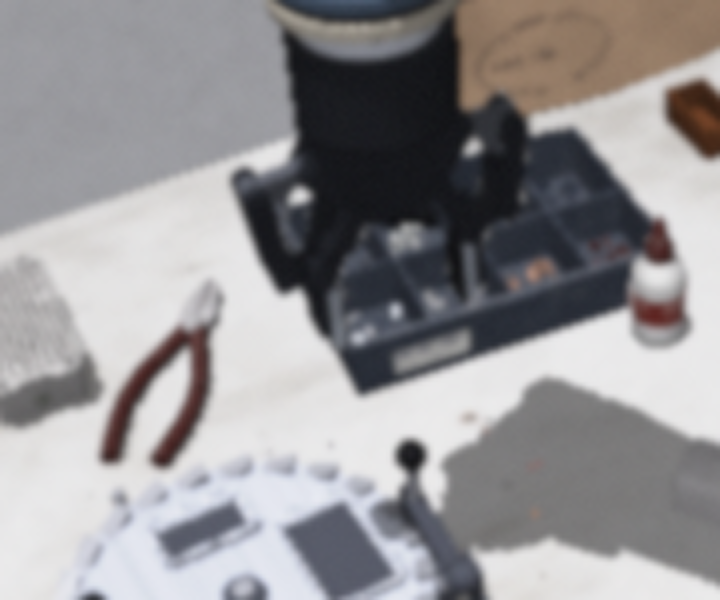

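View pics/top1.png

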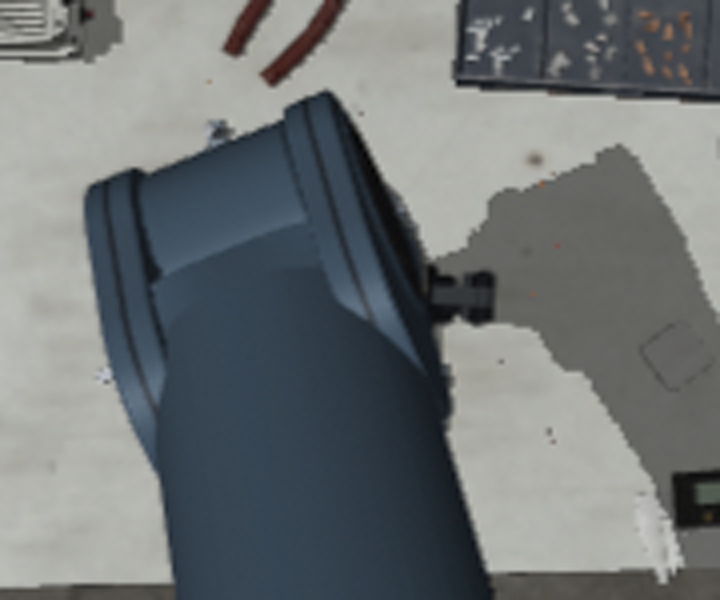

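{"api": "play_rows", "payload": {"increments": [{"hand":0.3,"x":60,"y":0,"z":0,"roll":0},{"hand":0.3,"x":105,"y":0,"z":0,"roll":0},{"hand":0.3,"x":105,"y":0,"z":0,"roll":0},{"hand":0.8,"x":105,"y":0,"z":0,"roll":0},{"hand":0.9,"x":105,"y":0,"z":0,"roll":0},{"hand":0.9,"x":105,"y":0,"z":0,"roll":0},{"hand":0.9,"x":105,"y":0,"z":0,"roll":0}], "force": 25}}

```text
time_s: 2.95
eef_pos: [0.493, 0.1302, 0.0875]
orientation: [-2.444, 1.565, 0.631]
ft_force: [1.2, 6.3, 3.7]
width: 0.0159
```

```bash
python3 - <<'E'
from h import *
e,M,s=axes(); print(e,s['width'],s['ft_force'])
c=grab('scene');im=c['color'][:,:,::-1]
cv2.imwrite('pics/s2.png',cv2.resize(im[200:350,200:380],None,fx=4,fy=4,interpolation=cv2.INTER_CUBIC))
# arc: tool y ~ -base y ; tool z ~ -base x ; offsets of knob relative to grip angle 31.8deg
for th in np.arange(0,1.9,.15):
    a=np.radians(31.83)+th; dx=68.3*(np.cos(a)-np.cos(np.radians(31.83))); dz=68.3*(np.sin(a)-np.sin(np.radians(31.83)))
    print(round(th,2),'x',round(-dz),'z',round(-dx), 'worldr',np.hypot(e[0]+dx/1000,.130))
E
```

```text
[0.49300963 0.1302087  0.08749229] 0.015923269419779812 [1.20260001 6.29392998 3.6710551 ]
0.0 x 0 z 0 worldr 0.5098612505067948
0.15 x -8 z 6 worldr 0.5040284681070257
0.3 x -16 z 13 worldr 0.4970733615533227
0.45 x -22 z 21 worldr 0.48915556524943854
0.6 x -26 z 30 worldr 0.4804565021311177
0.75 x -30 z 40 worldr 0.47117505229099743
0.9 x -32 z 50 worldr 0.46152279994344597
1.05 x -32 z 60 worldr 0.4517189812627093
1.2 x -31 z 71 worldr 0.44198527065143195
1.35 x -28 z 80 worldr 0.43254055522974716
1.5 x -24 z 90 worldr 0.4235958544318513
1.65 x -19 z 99 worldr 0.4153495404669815
1.8 x -12 z 106 worldr 0.4079830027834015
```

View pics/s2.png

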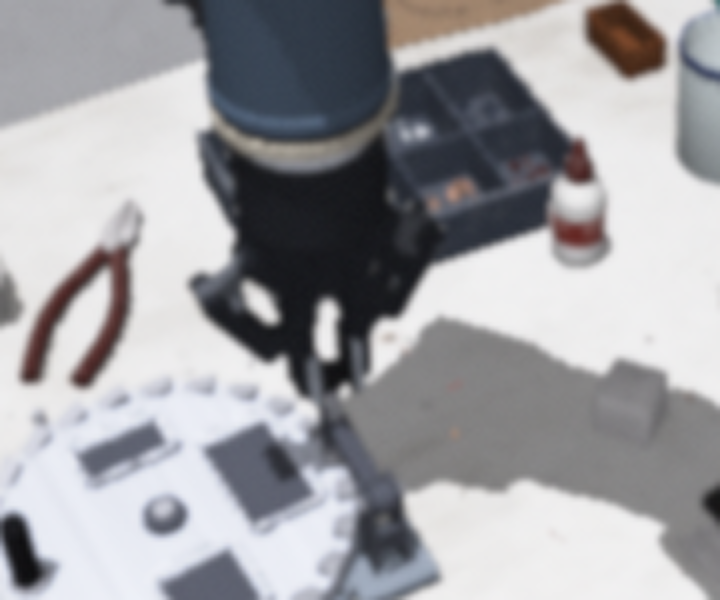

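{"api": "play_rows", "payload": {"increments": [{"hand":0.6,"x":0,"y":0,"z":0,"roll":0},{"hand":0.6,"x":8,"y":0,"z":1,"roll":0},{"hand":0.9,"x":10,"y":0,"z":1,"roll":0},{"hand":0.9,"x":10,"y":0,"z":1,"roll":0},{"hand":0.9,"x":10,"y":0,"z":1,"roll":0}], "force": 25}}

```text
time_s: 3.62
eef_pos: [0.4905, 0.1303, 0.0756]
orientation: [-1.763, 1.568, 1.312]
ft_force: [-0.8, 8.7, 3.7]
width: 0.016
```

{"api": "play_rows", "payload": {"increments": [{"hand":0.9,"x":-8,"y":0,"z":6,"roll":0},{"hand":0.9,"x":-16,"y":0,"z":13,"roll":0},{"hand":0.9,"x":-22,"y":0,"z":21,"roll":0},{"hand":0.9,"x":-26,"y":0,"z":30,"roll":0},{"hand":0.9,"x":-30,"y":0,"z":40,"roll":0},{"hand":0.9,"x":-32,"y":0,"z":50,"roll":0},{"hand":0.9,"x":-32,"y":0,"z":60,"roll":0},{"hand":0.9,"x":-31,"y":0,"z":71,"roll":0},{"hand":0.9,"x":-28,"y":0,"z":80,"roll":0},{"hand":0.9,"x":-24,"y":0,"z":90,"roll":0},{"hand":0.9,"x":-19,"y":0,"z":99,"roll":0},{"hand":0.9,"x":-13,"y":0,"z":105,"roll":0}]}}

```text
time_s: 5.12
eef_pos: [0.3856, 0.136, 0.0884]
orientation: [-2.118, 1.57, 0.956]
ft_force: [-0.5, 5.2, 3.5]
width: 0.0158
```

```bash
python3 - <<'E'
from h import *
e,M,s=axes(); print(e,M.round(3),s['width'],s['ft_force'],s['joint_positions'].round(3))
c=grab('scene');im=c['color'][:,:,::-1]
cv2.imwrite('pics/s3.png',cv2.resize(im[200:380,180:380],None,fx=4,fy=4,interpolation=cv2.INTER_CUBIC)[:600])
E
```

```text
[0.38555673 0.1360224  0.08843903] [[ 0.001 -0.067 -0.998]
 [ 0.001 -0.998  0.067]
 [-1.    -0.001 -0.001]] 0.01576276723574153 [-0.51415082  5.18115272  3.47763859] [-0.432  0.418 -0.029  2.281  0.026  0.442 -2.121]
```

View pics/s3.png

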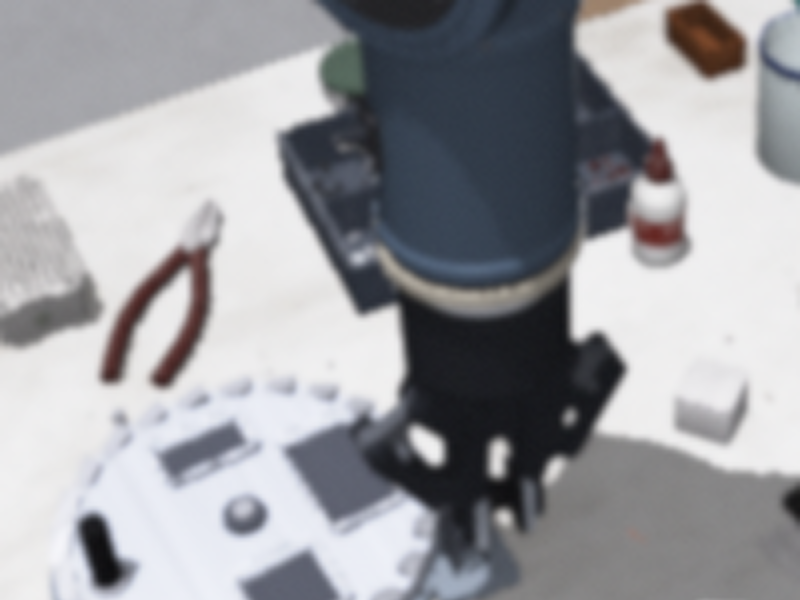

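{"api": "play_rows", "payload": {"increments": [{"hand":0.9,"x":5,"y":0,"z":5,"roll":0},{"hand":0.9,"x":7,"y":0,"z":7,"roll":0},{"hand":0.5,"x":7,"y":0,"z":7,"roll":0},{"hand":0.5,"x":7,"y":0,"z":7,"roll":0},{"hand":0.5,"x":-40,"y":0,"z":7,"roll":0},{"hand":0.5,"x":-100,"y":0,"z":0,"roll":0},{"hand":0.5,"x":-100,"y":0,"z":-60,"roll":-10},{"hand":0.5,"x":-100,"y":-50,"z":-110,"roll":-20},{"hand":0.5,"x":-100,"y":-100,"z":-110,"roll":-30},{"hand":0.5,"x":-100,"y":-150,"z":-110,"roll":-40},{"hand":0.5,"x":-100,"y":-165,"z":-110,"roll":-50},{"hand":0.5,"x":-100,"y":-165,"z":-110,"roll":-60}]}}

```text
time_s: 6.68
eef_pos: [0.506, 0.2936, 0.1879]
orientation: [-0.773, 1.57, -2.928]
ft_force: [0.2, -1.0, -0.4]
width: 0.0427
```

```bash
python3 - <<'E'
from h import *
e,M,s=axes(); print(e,M.round(3),s['width'],s['ft_force'],s['joint_positions'].round(3),rel((.501,.303,.045)))
c=grab('scene');im=c['color'][:,:,::-1]
cv2.imwrite('pics/s4.png',cv2.resize(im[200:380,140:340],None,fx=4,fy=4,interpolation=cv2.INTER_CUBIC)[120:])
E
```

```text
[0.50601499 0.2935841  0.18790012] [[-0.001  0.834 -0.551]
 [-0.    -0.551 -0.834]
 [-1.    -0.001  0.001]] 0.042719011659727364 [ 0.23751118 -0.95537471 -0.39581575] [-0.414  0.493 -0.291  1.734  0.168  0.941 -1.355] [142.9  -9.3  -5.2]
```

View pics/s4.png

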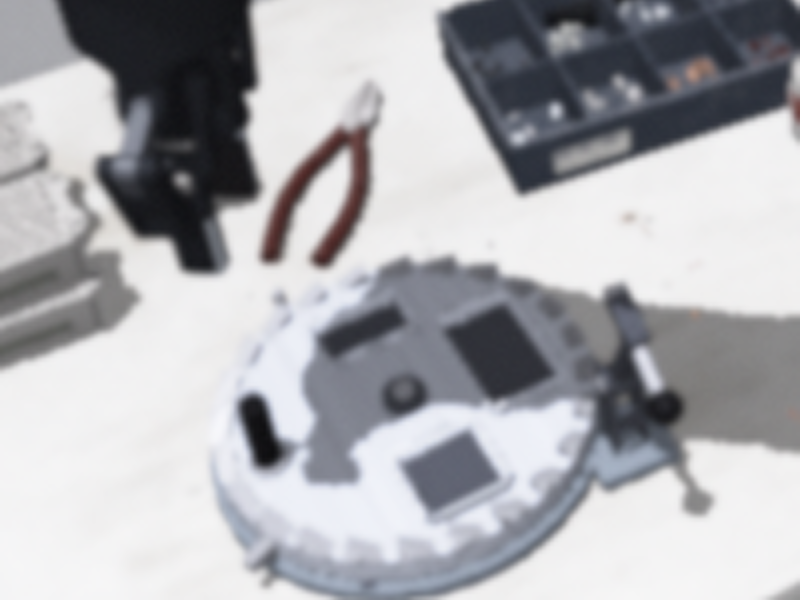

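{"api": "play_rows", "payload": {"increments": [{"hand":0.5,"x":0,"y":-9,"z":-5,"roll":-10},{"hand":0.5,"x":20,"y":-9,"z":-5,"roll":-20},{"hand":0.5,"x":40,"y":-9,"z":-5,"roll":-30},{"hand":0.5,"x":60,"y":-9,"z":-5,"roll":-36},{"hand":0.5,"x":60,"y":-9,"z":-5,"roll":-36},{"hand":0.5,"x":60,"y":-9,"z":-5,"roll":-36}]}}

```text
time_s: 7.48
eef_pos: [0.5022, 0.3013, 0.1291]
orientation: [1.552, 1.57, 0.013]
ft_force: [-0.3, -0.8, 0.1]
width: 0.0428
```

```bash
python3 - <<'E'
from h import *
e,M,s=axes(); print(e,M.round(3),s['width'],s['joint_positions'].round(3),rel((.501,.303,.044)))
c=grab('scene');im=c['color'][:,:,::-1]
cv2.imwrite('pics/s5.png',cv2.resize(im[200:380,140:340],None,fx=4,fy=4,interpolation=cv2.INTER_CUBIC)[120:])
E
```

```text
[0.50219985 0.30130787 0.12907655] [[ 0.     0.999  0.033]
 [ 0.     0.033 -0.999]
 [-1.     0.     0.   ]] 0.04279200155166261 [-0.34   0.576 -0.435  1.796  0.314  0.838 -0.892] [85.1 -1.2 -1.7]
```

View pics/s5.png

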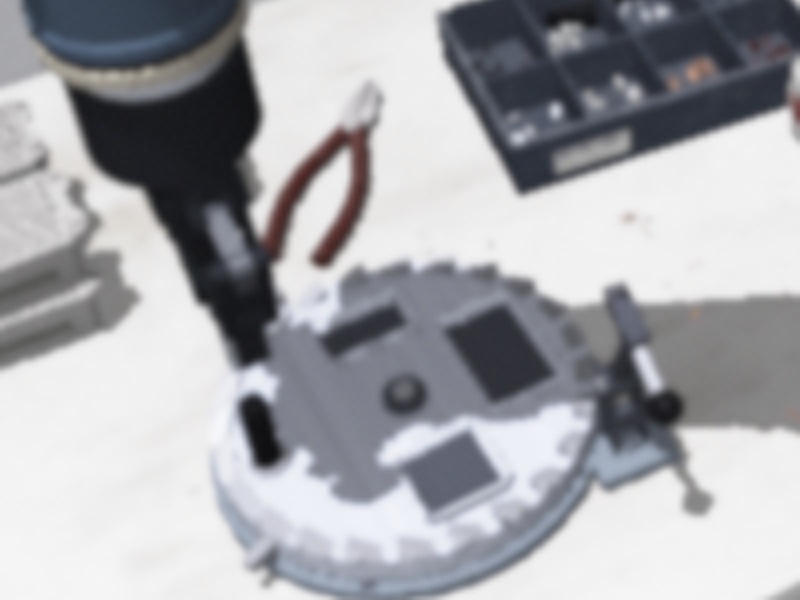

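{"api": "play_rows", "payload": {"increments": [{"hand":0.5,"x":50,"y":0,"z":0,"roll":0},{"hand":0.5,"x":83,"y":0,"z":0,"roll":0},{"hand":0.6,"x":83,"y":0,"z":0,"roll":0},{"hand":0.9,"x":83,"y":0,"z":0,"roll":0},{"hand":0.9,"x":83,"y":0,"z":0,"roll":0},{"hand":0.9,"x":83,"y":0,"z":0,"roll":0}], "force": 20}}

```text
time_s: 8.28
eef_pos: [0.5027, 0.3023, 0.0472]
orientation: [2.163, 1.568, 0.629]
ft_force: [-1.4, 0.6, 7.9]
width: 0.0152
```

```bash
python3 - <<'E'
from h import *
e,M,s=axes(); print(e,M.round(3),s['width'],s['joint_positions'].round(3),s['ft_force'])
C=np.array([.504,.2275]); v=e[:2]-C; print(np.hypot(*v),np.degrees(np.arctan2(v[1],v[0])))
# C relative rotated
for a in list(range(0,97,8))+[97,98,100]:
    t=-np.radians(a); w=np.array([[np.cos(t),-np.sin(t)],[np.sin(t),np.cos(t)]])@v+C
    d=M.T@(np.array([w[0],w[1],e[2]])-e)*1000; print(a,d.round(0)[1:],w.round(3))
E
```

```text
[0.50272557 0.30225548 0.04718218] [[ 0.002  0.999  0.036]
 [ 0.002  0.036 -0.999]
 [-1.     0.002 -0.002]] 0.015248864426410484 [-0.378  0.682 -0.381  1.865  0.39   0.666 -0.956] [-1.40864985  0.63796925  7.86321342]
0.07476634318019966 90.97668103260419
0 [0. 0.] [0.503 0.302]
8 [10.  1.] [0.513 0.302]
16 [21.  3.] [0.523 0.3  ]
24 [30.  7.] [0.533 0.296]
32 [39. 12.] [0.543 0.292]
40 [48. 18.] [0.551 0.286]
48 [55. 26.] [0.559 0.278]
56 [61. 34.] [0.565 0.27 ]
64 [66. 43.] [0.571 0.261]
72 [70. 53.] [0.575 0.252]
80 [72. 63.] [0.577 0.242]
88 [73. 74.] [0.579 0.231]
96 [73. 84.] [0.578 0.221]
97 [73. 85.] [0.578 0.22 ]
98 [72. 87.] [0.578 0.218]
100 [72. 89.] [0.578 0.216]
```

{"api": "play_rows", "payload": {"increments": [{"hand":0.9,"x":0,"y":10,"z":1,"roll":8},{"hand":0.9,"x":0,"y":21,"z":3,"roll":16},{"hand":0.9,"x":0,"y":30,"z":7,"roll":24},{"hand":0.9,"x":0,"y":39,"z":12,"roll":32},{"hand":0.9,"x":0,"y":48,"z":18,"roll":40},{"hand":0.9,"x":0,"y":55,"z":26,"roll":48},{"hand":0.9,"x":0,"y":61,"z":34,"roll":56},{"hand":0.9,"x":0,"y":66,"z":43,"roll":64},{"hand":0.9,"x":0,"y":70,"z":53,"roll":72},{"hand":0.9,"x":0,"y":72,"z":63,"roll":80},{"hand":0.9,"x":0,"y":73,"z":74,"roll":88},{"hand":0.9,"x":0,"y":73,"z":80,"roll":92}]}}

```text
time_s: 9.78
eef_pos: [0.5787, 0.2258, 0.0472]
orientation: [-2.257, 1.567, 0.883]
ft_force: [-1.9, 5.2, 6.7]
width: 0.0152
```

```bash
python3 - <<'E'
from h import *
e,M,s=axes(); print(e,M.round(3),s['width'],s['joint_positions'].round(3),s['ft_force'])
C=np.array([.504,.2275]); v=e[:2]-C; print(np.hypot(*v),np.degrees(np.arctan2(v[1],v[0])))
c=grab('scene');im=c['color'][:,:,::-1]
cv2.imwrite('pics/s6.png',cv2.resize(im[200:400,140:340],None,fx=4,fy=4,interpolation=cv2.INTER_CUBIC)[200:])
E
```

```text
[0.57872712 0.22576146 0.04719871] [[ 0.003 -0.001 -1.   ]
 [ 0.003 -1.     0.001]
 [-1.    -0.003 -0.003]] 0.015243160193151709 [-0.478  0.699  0.051  1.782 -0.057  0.658 -1.966] [-1.88458963  5.19509331  6.65794813]
0.07474734186025085 -1.3327540224443568
```

View pics/s6.png

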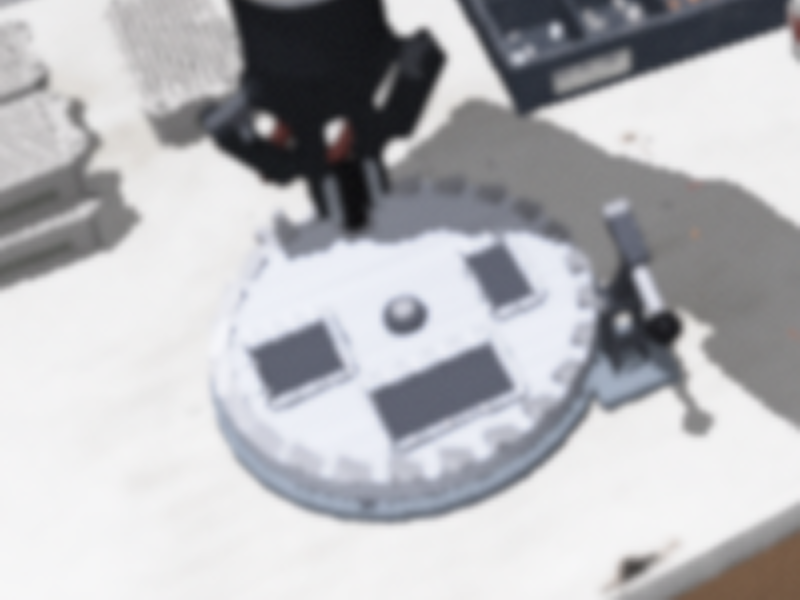

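{"api": "play_rows", "payload": {"increments": [{"hand":0.9,"x":0,"y":2,"z":0,"roll":2},{"hand":0.9,"x":0,"y":4,"z":0,"roll":3},{"hand":0.9,"x":0,"y":4,"z":0,"roll":3}]}}

```text
time_s: 10.2
eef_pos: [0.5786, 0.224, 0.0472]
orientation: [-2.055, 1.565, 1.038]
ft_force: [-0.4, 8.5, 5.3]
width: 0.0154
```

{"api": "play_rows", "payload": {"increments": [{"hand":0.9,"x":0,"y":3,"z":0,"roll":1},{"hand":0.9,"x":0,"y":4,"z":0,"roll":1},{"hand":0.9,"x":0,"y":4,"z":0,"roll":1}]}}

```text
time_s: 10.58
eef_pos: [0.5786, 0.2239, 0.0472]
orientation: [-1.931, 1.561, 1.148]
ft_force: [1.6, 18.7, 0.8]
width: 0.0154
```

{"api": "play_rows", "payload": {"increments": [{"hand":0.9,"x":0,"y":-7,"z":0,"roll":0},{"hand":0.5,"x":0,"y":-7,"z":0,"roll":0},{"hand":0.5,"x":0,"y":-7,"z":0,"roll":0},{"hand":0.5,"x":-50,"y":-7,"z":0,"roll":0},{"hand":0.4,"x":-110,"y":-7,"z":0,"roll":0},{"hand":0.4,"x":-110,"y":-7,"z":0,"roll":0}]}}

```text
time_s: 11.32
eef_pos: [0.5808, 0.2236, 0.1604]
orientation: [-2.652, 1.562, 0.421]
ft_force: [0.3, 0.2, -0.3]
width: 0.0515
```

```bash
python3 - <<'E'
from h import *
e,M,s=axes(); print(e,M.round(3),s['width'],s['joint_positions'].round(3),s['ft_force'],rel((.3767,.1375,.16)))
for n in('scene','top'):
    c=grab(n);im=c['color'][:,:,::-1]
    x,y=(150,200) if n=='top' else (160,260)
    cv2.imwrite(f'pics/{n}7.png',cv2.resize(im[y:y+140,x:x+180],None,fx=4,fy=4,interpolation=cv2.INTER_CUBIC))
E
```

```text
[0.58080521 0.22363554 0.16037506] [[ 0.008 -0.069 -0.998]
 [ 0.003 -0.998  0.069]
 [-1.    -0.004 -0.008]] 0.05146675892173473 [-0.502  0.561  0.094  1.686 -0.064  0.889 -2.022] [ 0.34251603  0.15723154 -0.28503832] [ -1.5 100.  197.7]
```

View pics/scene7.png

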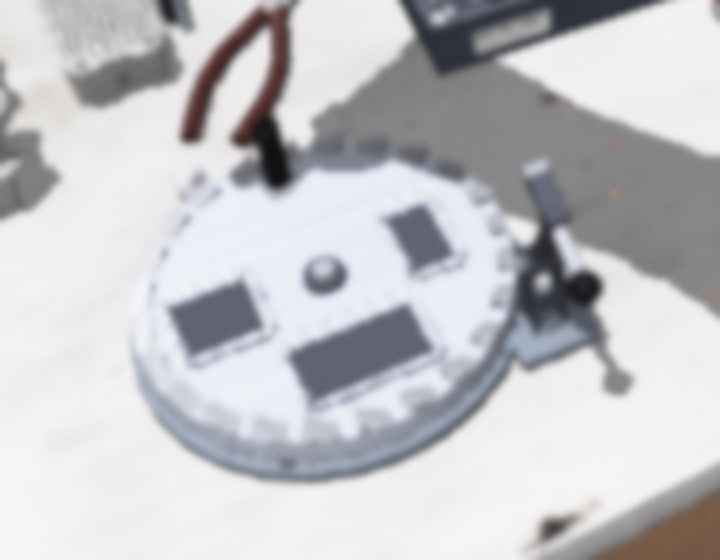

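View pics/top7.png

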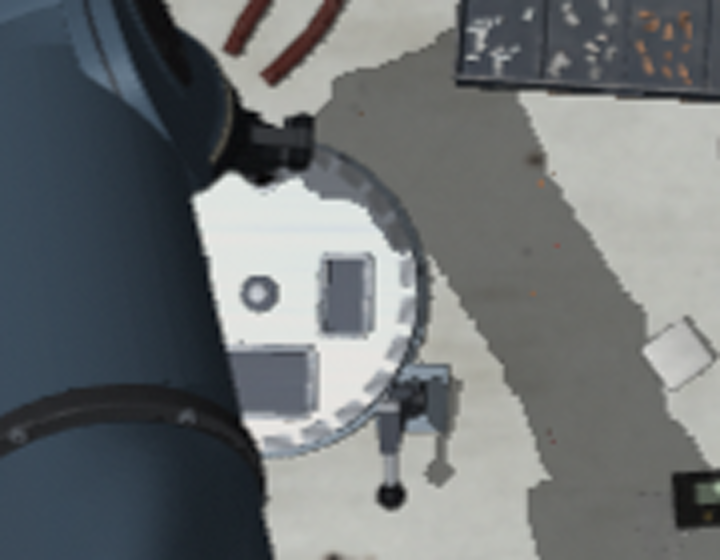

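```bash
python3 - <<'E'
from h import *
c=load('top');s=load('scene')
print('knob',tri(c,(247.5,323.5),s,(305.75,332)))
print('hub',tri(c,(150+261/4,200+290/4),s,(160+324/4,260+268/4)))
Q=cloud(s);g=s['color'].max(-1)
m=((np.hypot(Q[...,0]-.504,Q[...,1]-.2275)<.09)&(Q[...,2]<.036)&(Q[...,2]>.024)&(g<125)).astype(np.uint8)
n,l,stt,_=cv2.connectedComponentsWithStats(m)
for i in range(1,n):
    if stt[i,4]>60:
        k=Q[l==i]; print('nest',stt[i,4],cv2.minAreaRect((k[:,:2]*1000).astype(np.float32)),k.mean(0).round(4))
m=(abs(Q[...,0]-.58)<.03)&(abs(Q[...,1]-.222)<.03)&(Q[...,2]>.07)&(Q[...,2]<.09); print(Q[m].mean(0))
E
```

```text
knob (array([0.37810335, 0.13681816, 0.09758064]), np.float64(0.0008672599270633337))
hub (array([0.50561455, 0.22592008, 0.03608742]), np.float64(0.0014282771322002407))
nest 98 ((504.68072509765625, 172.93795776367188), (17.075054168701172, 38.428443908691406), 88.31858825683594) [0.5042 0.1731 0.0318]
nest 191 ((510.65155029296875, 286.7884521484375), (36.2974853515625, 31.406095504760742), 82.316162109375) [0.5096 0.2867 0.0317]
nest 344 ((450.4880676269531, 230.90184020996094), (60.47470474243164, 30.096162796020508), 86.87860870361328) [0.4504 0.2314 0.0317]
[0.57851631 0.22573255 0.07717727]
```

{"api": "play_rows", "payload": {"increments": [{"hand":0.4,"x":0,"y":31,"z":54,"roll":0},{"hand":0.4,"x":0,"y":62,"z":108,"roll":0},{"hand":0.4,"x":0,"y":93,"z":162,"roll":0},{"hand":0.4,"x":0,"y":101,"z":197,"roll":0},{"hand":0.4,"x":0,"y":101,"z":197,"roll":0},{"hand":0.4,"x":0,"y":101,"z":197,"roll":0}]}}

```text
time_s: 12.18
eef_pos: [0.3752, 0.136, 0.1551]
orientation: [0.692, 1.571, -2.518]
ft_force: [0.5, 0.4, 0.6]
width: 0.0513
```

```bash
python3 - <<'E'
from h import *
e,M,s=axes(); print(e,M.round(3),s['width'],s['joint_positions'].round(3),rel((.378,.137,.078)))
E
```

```text
[0.37517674 0.13602486 0.15508058] [[-0.    -0.068 -0.998]
 [-0.    -0.998  0.068]
 [-1.     0.     0.   ]] 0.051305576988274974 [-0.538  0.284  0.093  2.224 -0.044  0.635 -2.053] [77.1 -1.2 -2.8]
```

{"api": "play_rows", "payload": {"increments": [{"hand":0.4,"x":40,"y":-1,"z":-2,"roll":0},{"hand":0.4,"x":77,"y":-1,"z":-2,"roll":0},{"hand":0.6,"x":77,"y":-1,"z":-2,"roll":0},{"hand":0.9,"x":77,"y":-1,"z":-2,"roll":0},{"hand":0.9,"x":77,"y":-1,"z":-2,"roll":0},{"hand":0.9,"x":77,"y":-1,"z":-2,"roll":0}], "force": 25}}

```text
time_s: 12.92
eef_pos: [0.3776, 0.1367, 0.0794]
orientation: [-2.734, 1.569, 0.339]
ft_force: [2.5, -2.7, -2.3]
width: 0.0158
```

```bash
python3 - <<'E'
from h import *
e,M,s=axes(); print(e,M.round(3),s['width'],s['joint_positions'].round(3),s['ft_force'])
a0=np.radians(146.3)
for th in np.arange(2,-.06,-.15):
    a=np.radians(31.83)+th; dx=68.3*(np.cos(a)-np.cos(a0)); dz=68.3*(np.sin(a)-np.sin(a0))
    print(round(th,2),'x',round(-dz),'z',round(-dx))
E
```

```text
[0.3776212  0.13673014 0.07938773] [[ 0.002 -0.068 -0.998]
 [ 0.001 -0.998  0.068]
 [-1.    -0.001 -0.002]] 0.015823318556357047 [-0.513  0.432  0.066  2.311 -0.071  0.398 -2.026] [ 2.46779556 -2.74027344 -2.27176247]
2.0 x 0 z 0
1.85 x -8 z -6
1.7 x -15 z -14
1.55 x -21 z -22
1.4 x -25 z -31
1.25 x -29 z -41
1.1 x -30 z -51
0.95 x -30 z -61
0.8 x -29 z -71
0.65 x -26 z -81
0.5 x -22 z -90
0.35 x -16 z -99
0.2 x -9 z -107
0.05 x -1 z -113
```

{"api": "play_rows", "payload": {"increments": [{"hand":0.9,"x":-8,"y":0,"z":-6,"roll":0},{"hand":0.9,"x":-15,"y":0,"z":-14,"roll":0},{"hand":0.9,"x":-21,"y":0,"z":-22,"roll":0},{"hand":0.9,"x":-25,"y":0,"z":-31,"roll":0},{"hand":0.9,"x":-29,"y":0,"z":-41,"roll":0},{"hand":0.9,"x":-30,"y":0,"z":-51,"roll":0},{"hand":0.9,"x":-30,"y":0,"z":-61,"roll":0},{"hand":0.9,"x":-29,"y":0,"z":-71,"roll":0},{"hand":0.9,"x":-26,"y":0,"z":-81,"roll":0},{"hand":0.9,"x":-22,"y":0,"z":-90,"roll":0},{"hand":0.9,"x":-16,"y":0,"z":-99,"roll":0},{"hand":0.9,"x":-9,"y":0,"z":-107,"roll":0}]}}

```text
time_s: 14.42
eef_pos: [0.4851, 0.1305, 0.0874]
orientation: [-2.386, 1.568, 0.688]
ft_force: [0.7, 8.1, 1.0]
width: 0.0158
```

{"api": "play_rows", "payload": {"increments": [{"hand":0.9,"x":4,"y":0,"z":-3,"roll":0},{"hand":0.9,"x":8,"y":0,"z":-6,"roll":0},{"hand":0.9,"x":8,"y":0,"z":-6,"roll":0},{"hand":0.5,"x":8,"y":0,"z":-6,"roll":0},{"hand":0.5,"x":8,"y":0,"z":-6,"roll":0},{"hand":0.5,"x":-50,"y":0,"z":-6,"roll":0},{"hand":0.3,"x":-100,"y":0,"z":-6,"roll":0}]}}

```text
time_s: 15.3
eef_pos: [0.4892, 0.1282, 0.1886]
orientation: [0.742, 1.569, -2.468]
ft_force: [0.7, 0.3, 0.1]
width: 0.0587
```

```bash
python3 - <<'E'
from h import *
e,M,s=axes(); print(e,M.round(3),s['width'],s['joint_positions'].round(3),s['ft_force'])
c=grab('scene');im=c['color'][:,:,::-1]
cv2.imwrite('pics/s8.png',cv2.resize(im[250:400,180:380],None,fx=4,fy=4,interpolation=cv2.INTER_CUBIC))
p=cloud(c); m=(abs(p[...,0]-.491)<.03)&(abs(p[...,1]-.131)<.03)&(p[...,2]>.085)&(p[...,2]<.115)&(c['color'].max(-1)<60);print(p[m].mean(0),m.sum())
E
```

```text
[0.48920517 0.1282042  0.18861897] [[-0.001 -0.069 -0.998]
 [-0.001 -0.998  0.069]
 [-1.     0.001  0.001]] 0.058683774944479385 [-0.417  0.376  0.094  1.938 -0.046  0.831 -1.939] [0.74965947 0.29429048 0.07258243]
[0.48821208 0.13280185 0.10185505] 22
```

View pics/s8.png

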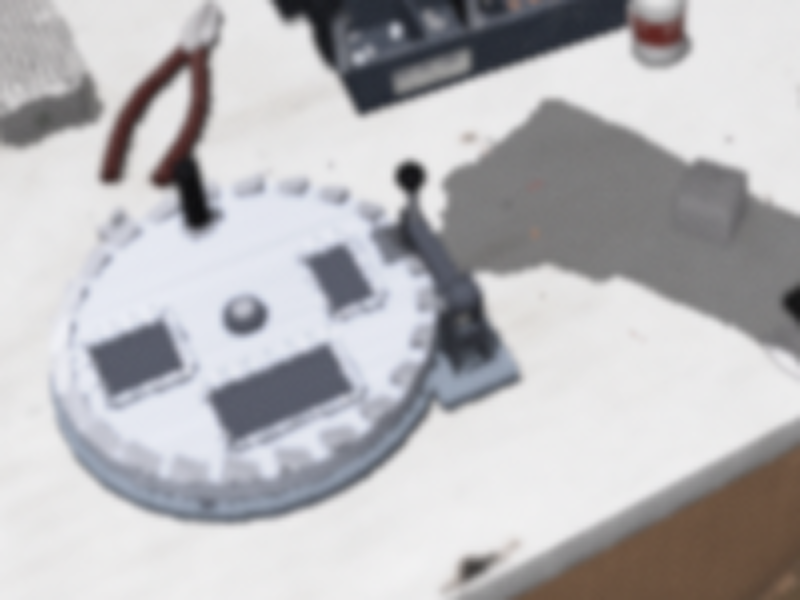

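```bash
python3 - <<'E'
from h import *
print(rel((.4588,-.0395,.12)))
E
```

```text
[ 74.1 170.4  21.9]
```

{"api": "play_rows", "payload": {"increments": [{"hand":0.2,"x":0,"y":57,"z":7,"roll":-10},{"hand":0.2,"x":0,"y":114,"z":14,"roll":-20},{"hand":0.2,"x":40,"y":170,"z":21,"roll":-30},{"hand":0.2,"x":74,"y":170,"z":21,"roll":-39},{"hand":0.2,"x":74,"y":170,"z":21,"roll":-39},{"hand":0.2,"x":74,"y":170,"z":21,"roll":-39}]}}

```text
time_s: 16.1
eef_pos: [0.4575, -0.0387, 0.1143]
orientation: [2.891, 1.57, 0.36]
ft_force: [0.1, -0.3, 0.6]
width: 0.0682
```

```bash
python3 - <<'E'
from h import *
e,M,s=axes(); print(e,M.round(3),s['width'],s['joint_positions'].round(3),rel((.4588,-.0395,.012)))
c=grab('top');im=c['color'][:,:,::-1]
cv2.imwrite('pics/t9.png',cv2.resize(im[215:335,160:340],None,fx=4,fy=4,interpolation=cv2.INTER_CUBIC))
grab('scene')
s=load('scene')
for nm,cc in(('t',c),('s',s)):
    Q=cloud(cc);g=cc['color'].max(-1)
    m=((np.hypot(Q[...,0]-.504,Q[...,1]-.2275)<.09)&(Q[...,2]<.036)&(Q[...,2]>.024)&(g<115)).astype(np.uint8)
    n,l,stt,_=cv2.connectedComponentsWithStats(m)
    for i in range(1,n):
        if stt[i,4]>60:
            k=Q[l==i]; print(nm,'nest',stt[i,4],cv2.minAreaRect((k[:,:2]*1000).astype(np.float32)),k.mean(0).round(4))
E
```

```text
[ 0.45752029 -0.03873816  0.11429826] [[ 0.     0.573 -0.82 ]
 [ 0.    -0.82  -0.573]
 [-1.     0.    -0.   ]] 0.06818756756157998 [ 0.019  0.423 -0.051  2.134  0.038  0.585 -1.02 ] [102.3   1.3  -0.6]
t nest 243 ((507.2719421386719, 288.0245666503906), (41.40392303466797, 38.937339782714844), 88.52389526367188) [0.5071 0.2875 0.0311]
t nest 154 ((501.80316162109375, 174.68894958496094), (24.753055572509766, 44.03654861450195), 88.34142303466797) [0.5017 0.1741 0.031 ]
t nest 381 ((448.1793212890625, 231.85899353027344), (67.79651641845703, 35.686866760253906), 88.4922866821289) [0.4483 0.2314 0.0312]
s nest 104 ((505.5284118652344, 173.25518798828125), (17.86667251586914, 35.793426513671875), 88.4373779296875) [0.5042 0.1734 0.0318]
s nest 204 ((509.3642883300781, 286.86199951171875), (35.82674789428711, 34.0723991394043), 88.61209869384766) [0.5094 0.2869 0.0317]
s nest 354 ((450.71746826171875, 231.0822296142578), (61.349884033203125, 31.938379287719727), 89.57636260986328) [0.4504 0.2316 0.0317]
```

View pics/t9.png

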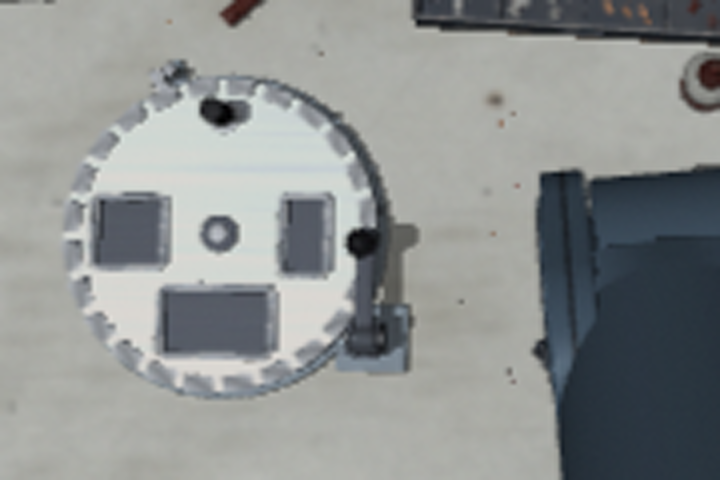

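{"api": "play_rows", "payload": {"increments": [{"hand":0.2,"x":50,"y":1,"z":-1,"roll":0},{"hand":0.2,"x":98,"y":1,"z":-1,"roll":0},{"hand":0.2,"x":102,"y":1,"z":-1,"roll":0},{"hand":0.5,"x":102,"y":1,"z":-1,"roll":0},{"hand":0.8,"x":102,"y":1,"z":-1,"roll":0},{"hand":0.8,"x":102,"y":1,"z":-1,"roll":0},{"hand":0.8,"x":102,"y":1,"z":-1,"roll":0}], "force": 40}}

```text
time_s: 17.08
eef_pos: [0.4595, -0.0393, 0.0135]
orientation: [2.571, 1.567, 0.042]
ft_force: [-1.5, 1.0, 4.8]
width: 0.035
```

```bash
python3 - <<'E'
from h import *
e,M,s=axes(); print(e,M.round(3),s['width'],s['joint_positions'].round(3),s['ft_force'])
c=grab('scene');im=c['color'][:,:,::-1]
cv2.imwrite('pics/s10.png',cv2.resize(im[200:350,260:460],None,fx=4,fy=4,interpolation=cv2.INTER_CUBIC))
E
```

```text
[ 0.45952594 -0.03928924  0.01353667] [[ 0.003  0.575 -0.818]
 [ 0.    -0.818 -0.575]
 [-1.     0.002 -0.003]] 0.035032279611437026 [ 0.007  0.612 -0.034  2.217  0.063  0.31  -1.04 ] [-1.49271598  0.96682675  4.8499475 ]
```

View pics/s10.png

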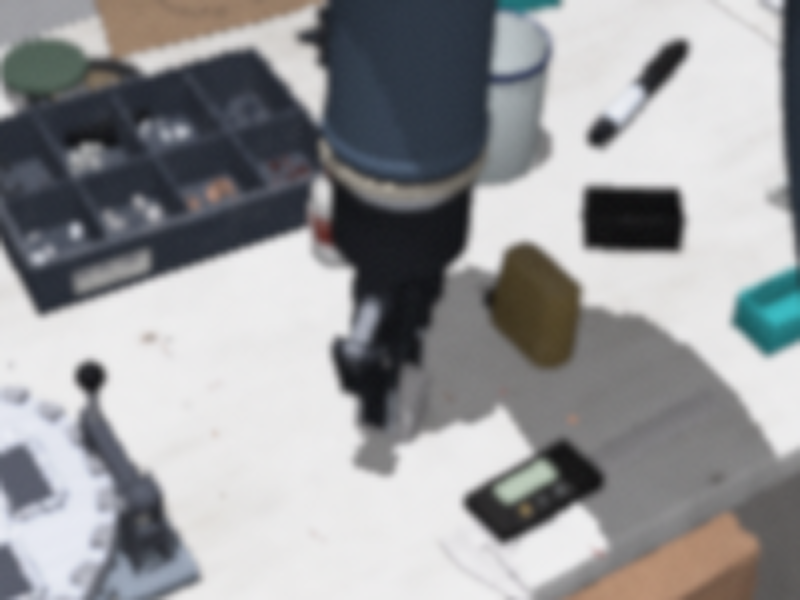

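```bash
python3 - <<'E'
from h import *
print(rel((.508,.2865,.16)))
E
```

```text
[-146.2 -238.4 -227.4]
```

{"api": "play_rows", "payload": {"increments": [{"hand":0.8,"x":-50,"y":0,"z":0,"roll":0},{"hand":0.8,"x":-110,"y":0,"z":0,"roll":0},{"hand":0.8,"x":-146,"y":-40,"z":-38,"roll":6},{"hand":0.8,"x":-146,"y":-80,"z":-76,"roll":12},{"hand":0.8,"x":-146,"y":-120,"z":-114,"roll":18},{"hand":0.8,"x":-146,"y":-160,"z":-152,"roll":24},{"hand":0.8,"x":-146,"y":-200,"z":-190,"roll":30},{"hand":0.8,"x":-146,"y":-225,"z":-214,"roll":36},{"hand":0.8,"x":-146,"y":-238,"z":-227,"roll":38.5},{"hand":0.8,"x":-146,"y":-238,"z":-227,"roll":38.5},{"hand":0.8,"x":-146,"y":-238,"z":-227,"roll":38.5}]}}

```text
time_s: 18.5
eef_pos: [0.5071, 0.2845, 0.1584]
orientation: [2.839, 1.57, -0.362]
ft_force: [-0.6, 0.0, -2.0]
width: 0.0349
```

```bash
python3 - <<'E'
from h import *
e,M,s=axes(); print(e,M.round(3),s['width'],s['joint_positions'].round(3),s['ft_force'],rel((.508,.2865,.06)))
c=grab('scene');im=c['color'][:,:,::-1]
cv2.imwrite('pics/s11.png',cv2.resize(im[230:380,150:350],None,fx=4,fy=4,interpolation=cv2.INTER_CUBIC))
E
```

```text
[0.50712455 0.28454245 0.15836143] [[ 0.    -0.059 -0.998]
 [-0.    -0.998  0.059]
 [-1.     0.    -0.   ]] 0.034895805525238736 [-0.67   0.514  0.118  1.789 -0.077  0.842 -2.145] [-0.63950202  0.04083748 -1.98557807] [98.4 -2.  -0.7]
```

View pics/s11.png

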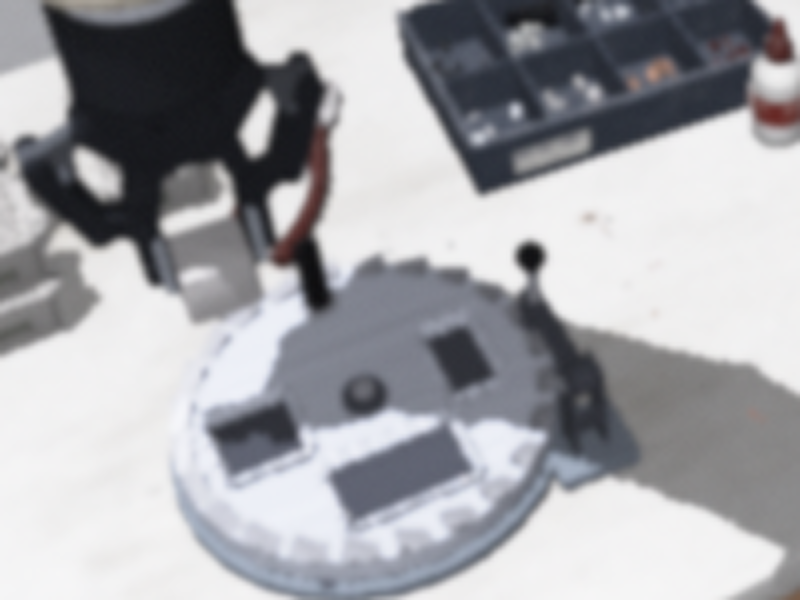

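{"api": "play_rows", "payload": {"increments": [{"hand":0.8,"x":50,"y":-1,"z":0,"roll":0},{"hand":0.8,"x":92,"y":-1,"z":0,"roll":0},{"hand":0.8,"x":92,"y":-1,"z":0,"roll":0},{"hand":0.8,"x":92,"y":-1,"z":0,"roll":0}]}}

```text
time_s: 19.05
eef_pos: [0.5082, 0.2865, 0.0671]
orientation: [-2.62, 1.569, 0.462]
ft_force: [0.9, -0.3, -1.8]
width: 0.0355
```

```bash
python3 - <<'E'
from h import *
e,M,s=axes(); print(e,M.round(3),s['width'],s['ft_force'],rel((.508,.2865,.0435)))
c=grab('scene');im=c['color'][:,:,::-1]
cv2.imwrite('pics/s12.png',cv2.resize(im[280:380,170:310],None,fx=5,fy=5,interpolation=cv2.INTER_CUBIC))
E
```

```text
[0.50824136 0.28648648 0.06707712] [[ 0.001 -0.06  -0.998]
 [ 0.001 -0.998  0.06 ]
 [-1.    -0.001 -0.001]] 0.035494674967254836 [ 0.85871021 -0.33679159 -1.79171229] [23.6  0.   0.3]
```

View pics/s12.png

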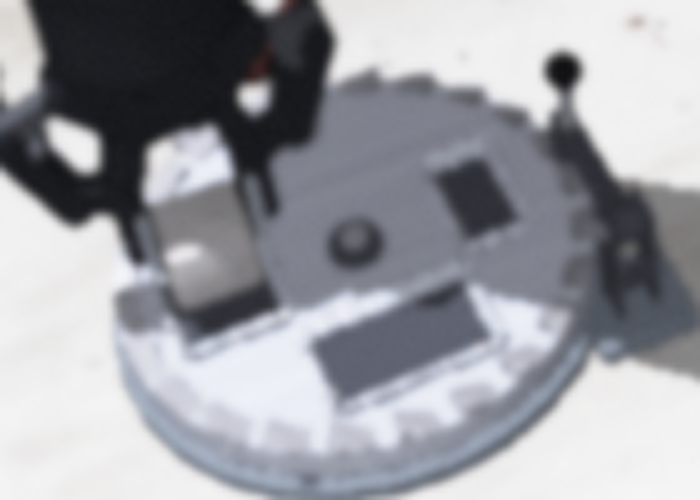

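{"api": "play_rows", "payload": {"increments": [{"hand":0.8,"x":8,"y":0,"z":0,"roll":0},{"hand":0.8,"x":14,"y":0,"z":0,"roll":0},{"hand":0.8,"x":19,"y":0,"z":0,"roll":0},{"hand":0.8,"x":22,"y":0,"z":0,"roll":0},{"hand":0.8,"x":23,"y":0,"z":0,"roll":0}]}}

```text
time_s: 19.73
eef_pos: [0.5073, 0.2868, 0.0435]
orientation: [-1.668, 1.571, 1.414]
ft_force: [-6.5, -2.0, 21.6]
width: 0.035
```

{"api": "play_rows", "payload": {"increments": [{"hand":0.6,"x":-1,"y":0,"z":0,"roll":0},{"hand":0.4,"x":-1,"y":0,"z":0,"roll":0},{"hand":0.4,"x":-1,"y":0,"z":0,"roll":0},{"hand":0.4,"x":-50,"y":0,"z":0,"roll":0},{"hand":0.4,"x":-110,"y":0,"z":0,"roll":0},{"hand":0.3,"x":-110,"y":60,"z":0,"roll":-10},{"hand":0.2,"x":-110,"y":120,"z":0,"roll":-20},{"hand":0.2,"x":-110,"y":180,"z":0,"roll":-30},{"hand":0.2,"x":-110,"y":240,"z":0,"roll":-40},{"hand":0.2,"x":-110,"y":300,"z":0,"roll":-50},{"hand":0.2,"x":-110,"y":300,"z":0,"roll":-58}]}}

```text
time_s: 21.1
eef_pos: [0.4888, -0.0187, 0.1525]
orientation: [0.412, 1.568, -1.781]
ft_force: [0.1, 1.2, -0.2]
width: 0.0681
```

```bash
python3 - <<'E'
from h import *
e,M,s=axes(); print(e,M.round(3),s['width'],s['joint_positions'].round(3),rel((.5107,-.260,.14)))
c=grab('scene');im=c['color'][:,:,::-1]
cv2.imwrite('pics/s13.png',cv2.resize(im[280:380,170:310],None,fx=5,fy=5,interpolation=cv2.INTER_CUBIC))
c=grab('top');im=c['color'][:,:,::-1]
cv2.imwrite('pics/t13.png',cv2.resize(im[215:335,160:310],None,fx=4,fy=4,interpolation=cv2.INTER_CUBIC))
for n in('top','scene'):
    c=load(n);P=cloud(c);m=(abs(P[...,0]-.508)<.035)&(abs(P[...,1]-.287)<.03)&(P[...,2]>.05)&(P[...,2]<.075)
    k=P[m];print(n,m.sum(),cv2.minAreaRect((k[:,:2]*1000).astype(np.float32)),np.median(k[:,2]))
E
```

```text
[ 0.48877377 -0.01868266  0.15249087] [[-0.     0.813 -0.582]
 [-0.002 -0.582 -0.813]
 [-1.     0.001  0.002]] 0.06812877919971767 [ 0.055  0.402 -0.157  2.017  0.095  0.731 -0.783] [ 13.  158.4 183.4]
top 201 ((505.8716125488281, 285.646728515625), (34.822330474853516, 32.986385345458984), 88.9184341430664) 0.06038153975508531
scene 288 ((507.1811828613281, 287.2442626953125), (34.63914108276367, 39.029441833496094), 87.09236145019531) 0.06058198981053109
```

View pics/s13.png

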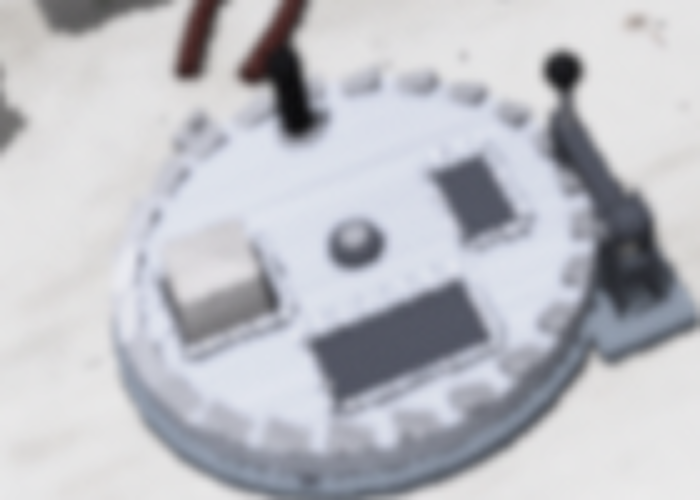

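View pics/t13.png

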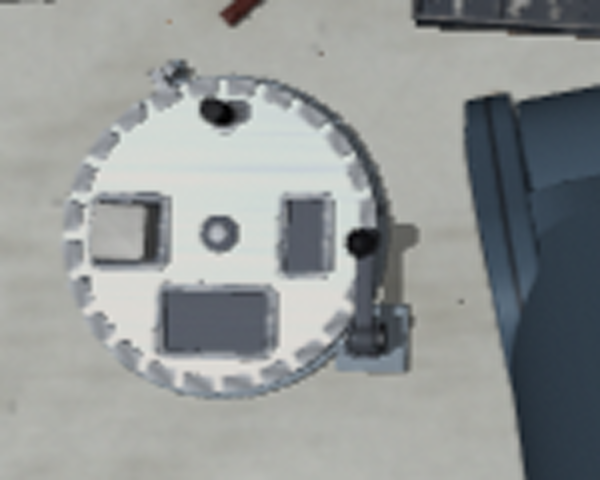

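{"api": "play_rows", "payload": {"increments": [{"hand":0.2,"x":0,"y":40,"z":46,"roll":0},{"hand":0.2,"x":0,"y":80,"z":92,"roll":0},{"hand":0.2,"x":0,"y":120,"z":138,"roll":-1},{"hand":0.2,"x":10,"y":157,"z":182,"roll":-1},{"hand":0.2,"x":40,"y":157,"z":182,"roll":-1},{"hand":0.2,"x":60,"y":157,"z":182,"roll":-1},{"hand":0.2,"x":60,"y":157,"z":182,"roll":-1}], "force": 20}}

```text
time_s: 22.08
eef_pos: [0.5117, -0.2505, 0.0911]
orientation: [-1.484, 1.568, 2.627]
ft_force: [0.2, 1.1, -0.4]
width: 0.0684
```

```bash
python3 - <<'E'
from h import *
e,M,s=axes(); print(e,M.round(3),s['width'],s['joint_positions'].round(3),rel((.5108,-.2597,.012)))
t=load('top')
print('cup',world(t,393,220,z=.096))
c=grab('scene');im=c['color'][:,:,::-1]
cv2.imwrite('pics/s14.png',cv2.resize(im[170:320,330:530],None,fx=4,fy=4,interpolation=cv2.INTER_CUBIC))
E
```

```text
[ 0.51171892 -0.25049219  0.09114365] [[-0.003  0.825 -0.566]
 [ 0.001 -0.566 -0.825]
 [-1.    -0.003  0.   ]] 0.06837184116962391 [ 0.46   0.584 -0.132  1.877  0.113  0.691 -0.339] [79.1  4.7  8.1]
cup [ 0.62075629 -0.22583878  0.096     ]
```

View pics/s14.png

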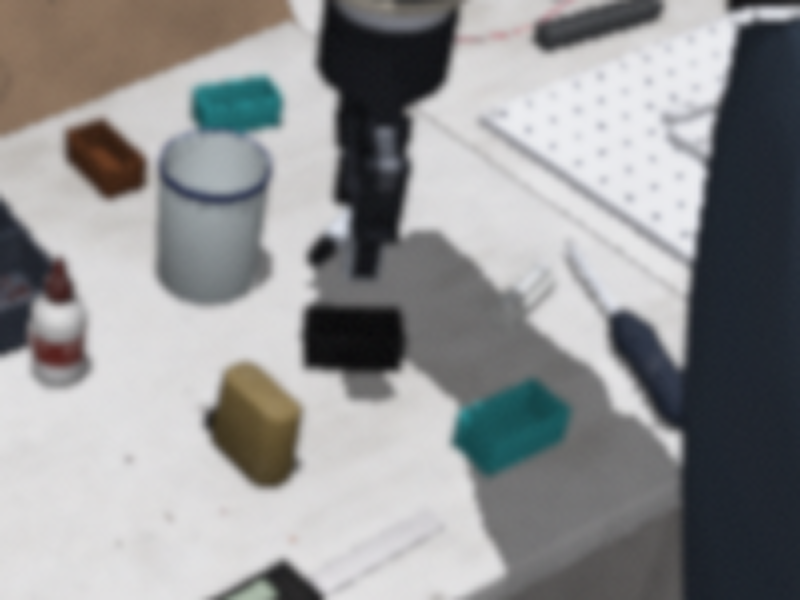

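{"api": "play_rows", "payload": {"increments": [{"hand":0.2,"x":10,"y":4.5,"z":8,"roll":0},{"hand":0.2,"x":20,"y":4.5,"z":8,"roll":0},{"hand":0.2,"x":20,"y":4.5,"z":8,"roll":0}]}}

```text
time_s: 22.5
eef_pos: [0.5107, -0.261, 0.0718]
orientation: [-1.421, 1.569, 2.691]
ft_force: [-0.2, -0.4, 0.5]
width: 0.0678
```

```bash
python3 - <<'E'
from h import *
e,M,s=axes(); print(e,M.round(3),s['joint_vel'].round(3),rel((.5108,-.2597,.012)))
E
```

```text
[ 0.51071527 -0.26096728  0.07179523] [[-0.001  0.825 -0.565]
 [ 0.001 -0.565 -0.825]
 [-1.    -0.001  0.   ]] [-0.001 -0.012 -0.005 -0.01  -0.001  0.013  0.004] [59.8 -0.6 -1.1]
```

{"api": "play_rows", "payload": {"increments": [{"hand":0.2,"x":30,"y":-1,"z":-1,"roll":0},{"hand":0.2,"x":57,"y":-1,"z":-1,"roll":0},{"hand":0.2,"x":59,"y":-1,"z":-1,"roll":0},{"hand":0.5,"x":59,"y":-1,"z":-1,"roll":0},{"hand":0.75,"x":59,"y":-1,"z":-1,"roll":0},{"hand":0.75,"x":59,"y":-1,"z":-1,"roll":0},{"hand":0.75,"x":59,"y":-1,"z":-1,"roll":0}], "force": 25}}

```text
time_s: 23.38
eef_pos: [0.5117, -0.26, 0.0148]
orientation: [1.767, 1.569, -0.404]
ft_force: [-0.5, 0.4, 6.9]
width: 0.0337
```

```bash
python3 - <<'E'
from h import *
e,M,s=axes(); print(e,M.round(3),s['width'],s['ft_force'],rel((.4488,.2313,.17)))
c=grab('scene');im=c['color'][:,:,::-1]
cv2.imwrite('pics/s15.png',cv2.resize(im[170:320,330:530],None,fx=4,fy=4,interpolation=cv2.INTER_CUBIC))
E
```

```text
[ 0.51170998 -0.260018    0.01478994] [[ 0.002  0.825 -0.565]
 [-0.001 -0.565 -0.825]
 [-1.     0.002 -0.   ]] 0.03372094092026803 [-0.46108374  0.36373512  6.9471624 ] [-155.7 -329.2 -369.9]
```

View pics/s15.png

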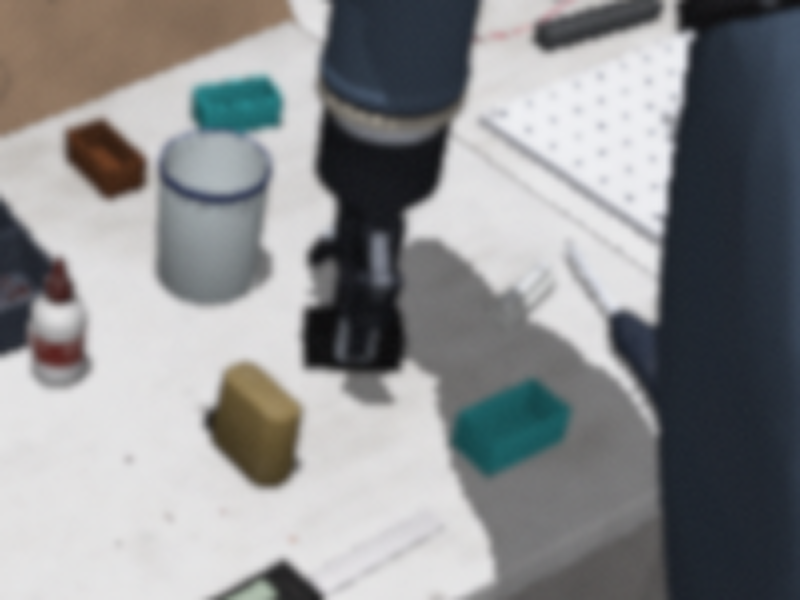

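{"api": "play_rows", "payload": {"increments": [{"hand":0.75,"x":-40,"y":0,"z":0,"roll":0},{"hand":0.75,"x":-100,"y":0,"z":0,"roll":0},{"hand":0.75,"x":-155,"y":0,"z":0,"roll":0},{"hand":0.75,"x":-155,"y":-41,"z":-46,"roll":-4},{"hand":0.75,"x":-155,"y":-82,"z":-92,"roll":-8},{"hand":0.75,"x":-155,"y":-123,"z":-138,"roll":-12},{"hand":0.75,"x":-155,"y":-164,"z":-184,"roll":-16},{"hand":0.75,"x":-155,"y":-205,"z":-230,"roll":-20},{"hand":0.75,"x":-155,"y":-246,"z":-276,"roll":-24},{"hand":0.75,"x":-155,"y":-287,"z":-322,"roll":-28},{"hand":0.75,"x":-155,"y":-315,"z":-354,"roll":-31},{"hand":0.75,"x":-155,"y":-329,"z":-370,"roll":-31}]}}

```text
time_s: 24.92
eef_pos: [0.4478, 0.2344, 0.1691]
orientation: [2.64, 1.569, 1.014]
ft_force: [0.1, -0.9, -0.4]
width: 0.0337
```

{"api": "play_rows", "payload": {"increments": [{"hand":0.75,"x":0,"y":0,"z":0,"roll":0},{"hand":0.75,"x":0,"y":0,"z":0,"roll":0}]}}

```text
time_s: 25.18
eef_pos: [0.4487, 0.2301, 0.1687]
orientation: [0.328, 1.57, -1.303]
ft_force: [-0.2, -0.7, -1.3]
width: 0.0337
```

```bash
python3 - <<'E'
from h import *
e,M,s=axes(); print(e,M.round(3),s['width'],s['ft_force'],s['joint_positions'].round(2),s['joint_vel'].round(3),rel((.4488,.2313,.07)))
E
```

```text
[0.4487423  0.23011636 0.16865657] [[ 0.     0.998 -0.06 ]
 [-0.001 -0.06  -0.998]
 [-1.     0.     0.001]] 0.03373735483522795 [-0.22088788 -0.72824643 -1.33309395] [-0.31  0.41 -0.36  1.96  0.2   0.81 -0.84] [ 0.012 -0.001  0.005  0.004  0.     0.001 -0.002] [98.7 -0.  -1.3]
```

{"api": "play_rows", "payload": {"increments": [{"hand":0.75,"x":50,"y":0,"z":-1,"roll":0},{"hand":0.75,"x":98,"y":0,"z":-1,"roll":0},{"hand":0.75,"x":98,"y":0,"z":-1,"roll":0},{"hand":0.75,"x":98,"y":0,"z":-1,"roll":0}]}}

```text
time_s: 25.68
eef_pos: [0.4494, 0.2321, 0.0718]
orientation: [1.875, 1.57, 0.244]
ft_force: [0.7, 0.4, 0.6]
width: 0.0336
```

```bash
python3 - <<'E'
from h import *
e,M,s=axes(); print(e,M.round(3),s['width'],s['ft_force'],rel((.4488,.2313,.0448)))
c=grab('scene');im=c['color'][:,:,::-1]
cv2.imwrite('pics/s16.png',cv2.resize(im[280:380,170:310],None,fx=5,fy=5,interpolation=cv2.INTER_CUBIC))
E
```

```text
[0.44943706 0.23207513 0.07184854] [[ 0.001  0.998 -0.061]
 [ 0.    -0.061 -0.998]
 [-1.     0.001 -0.   ]] 0.033610555573244806 [0.73022657 0.35716533 0.63053505] [27.  -0.6  0.8]
```

View pics/s16.png

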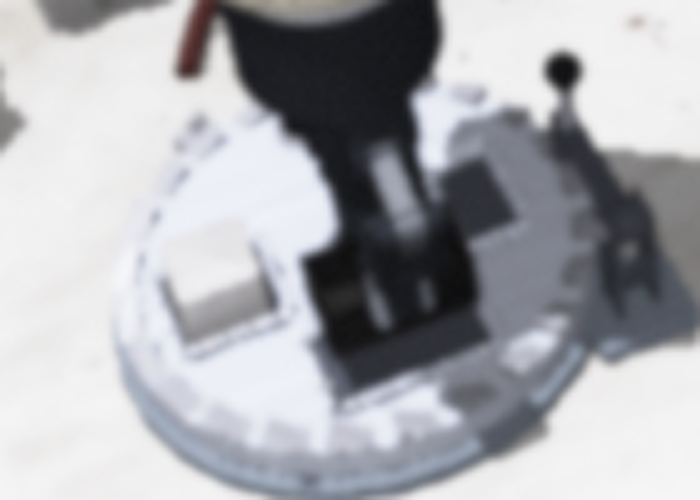

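Aligned over the nest; lower it.

{"api": "play_rows", "payload": {"increments": [{"hand":0.75,"x":10,"y":0,"z":0,"roll":0},{"hand":0.75,"x":17,"y":0,"z":0,"roll":0},{"hand":0.75,"x":22,"y":0,"z":0,"roll":0},{"hand":0.75,"x":25,"y":0,"z":0,"roll":0},{"hand":0.75,"x":26,"y":0,"z":0,"roll":0}]}}

```text
time_s: 26.35
eef_pos: [0.4484, 0.2324, 0.0447]
orientation: [-0.437, 1.57, -2.067]
ft_force: [-3.0, -1.7, 15.7]
width: 0.0336
```

{"api": "play_rows", "payload": {"increments": [{"hand":0.6,"x":-1,"y":0,"z":0,"roll":0},{"hand":0.45,"x":-1,"y":0,"z":0,"roll":0},{"hand":0.45,"x":-1,"y":0,"z":0,"roll":0},{"hand":0.45,"x":-50,"y":0,"z":0,"roll":0},{"hand":0.45,"x":-110,"y":0,"z":0,"roll":0},{"hand":0.45,"x":-130,"y":0,"z":60,"roll":0},{"hand":0.45,"x":-130,"y":0,"z":120,"roll":0},{"hand":0.45,"x":-130,"y":0,"z":180,"roll":0},{"hand":0.45,"x":-130,"y":0,"z":240,"roll":0},{"hand":0.45,"x":-130,"y":0,"z":250,"roll":0},{"hand":0.45,"x":-130,"y":0,"z":250,"roll":0}]}}

```text
time_s: 27.72
eef_pos: [0.4338, -0.0173, 0.1746]
orientation: [2.448, 1.57, 0.816]
ft_force: [0.3, 1.3, -0.5]
width: 0.0468
```

```bash
python3 - <<'E'
from h import *
c=grab('scene');im=c['color'][:,:,::-1]
cv2.imwrite('pics/s17.png',cv2.resize(im[280:380,170:310],None,fx=5,fy=5,interpolation=cv2.INTER_CUBIC))
cv2.imwrite('pics/s17f.png',im)
c=grab('top');im=c['color'][:,:,::-1]
cv2.imwrite('pics/t17.png',cv2.resize(im[215:335,160:310],None,fx=4,fy=4,interpolation=cv2.INTER_CUBIC))
for n in('top','scene'):
    c=load(n);P=cloud(c);g=c['color'].max(-1)
    for nm,b,f in(('block',(.508,.287),g>130),('case',(.449,.2313),g<60)):
        m=(abs(P[...,0]-b[0])<.04)&(abs(P[...,1]-b[1])<.045)&(P[...,2]>.051)&(P[...,2]<.07)&f
        k=P[m];print(n,nm,m.sum(),cv2.minAreaRect((k[:,:2]*1000).astype(np.float32)),np.percentile(k[:,2],[10,50,90]).round(4))
    m=(abs(P[...,0]-.491)<.03)&(abs(P[...,1]-.131)<.03)&(P[...,2]>.085)&(P[...,2]<.115)&(g<60);print(n,'knob',P[m].mean(0))
    m=(abs(P[...,0]-.58)<.03)&(abs(P[...,1]-.222)<.03)&(P[...,2]>.07)&(P[...,2]<.09); print(n,'handle',P[m].mean(0))
print(env.state()['eef_pos'])
E
```

```text
top block 172 ((505.8638610839844, 286.4429931640625), (31.37083625793457, 32.86778259277344), 88.80403900146484) [0.0578 0.0606 0.0638]
top case 54 ((448.2480773925781, 229.6300811767578), (62.56870651245117, 32.80366516113281), 85.80843353271484) [0.0547 0.0578 0.0616]
top knob [0.49244729 0.12857287 0.10273556]
top handle [0.57908625 0.22293441 0.07837232]
scene block 281 ((501.693359375, 275.2060852050781), (65.17615509033203, 43.874935150146484), 67.18421936035156) [0.056  0.0607 0.0625]
scene case 140 ((448.697998046875, 232.1161651611328), (60.24356460571289, 36.231754302978516), 86.11506652832031) [0.0514 0.0549 0.059 ]
scene knob [0.48801819 0.13286786 0.10129462]
scene handle [0.57844846 0.2256051  0.0772342 ]
[ 0.4340805  -0.01559577  0.1745702 ]
```

View pics/s17.png

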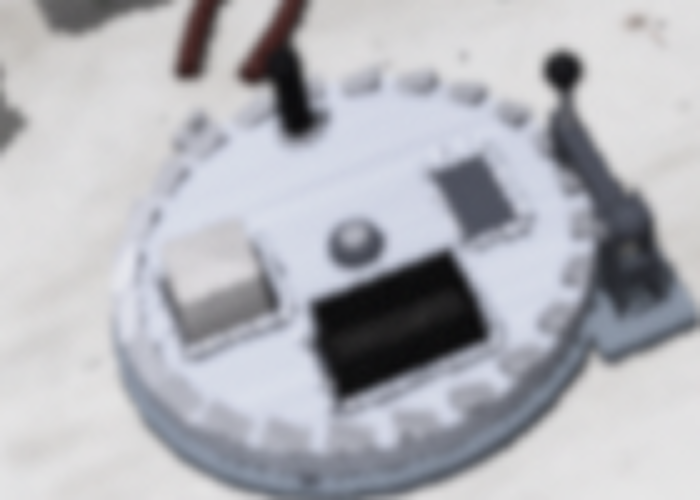

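View pics/t17.png

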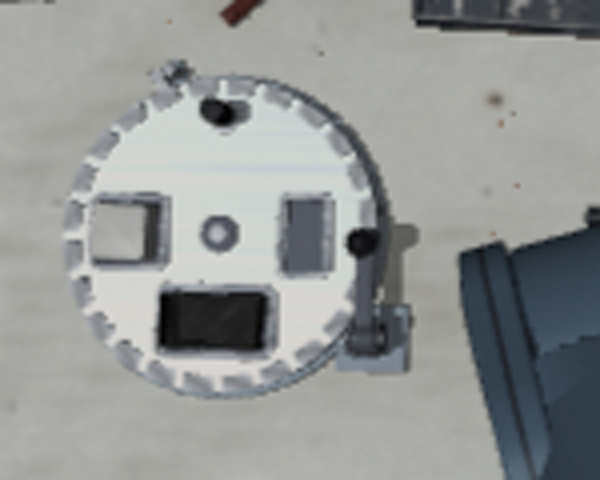

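View pics/s17f.png

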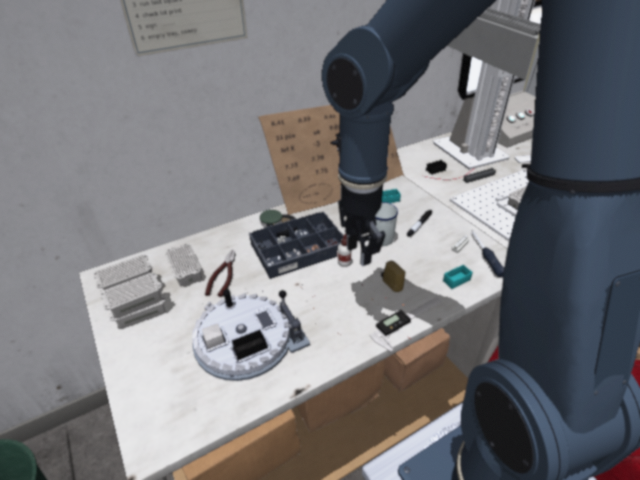

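```bash
python3 - <<'E'
from h import *
print(env.job_done())
E
```

```text
the job is handed in; nothing more can be done
None
```

I finished the job and handed it in at about 28 s of the 72 s allowed. No verdict was reported back.

**What I did**
- I gripped the pawl knob and threw the pawl over to its rest.
- I gripped the handle and turned the dial clockwise until it met the hard stop. The push rose to 18.7 N with no further movement.
- I carried the pawl back down onto the teeth, then put the gauge block and the black potting case in their nests.

**Last checks, from both cameras**
- **Dial:** the handle in the scene view is where it was when it met the stop (0.578, 0.226).
- **Pawl:** the knob is back within a pixel of where it was at the start, with the pawl in the teeth.
- **Gauge block:** its top is at 60.6 mm, against the expected 60 mm. It was released with its underside at floor height.
- **Potting case:** the top camera puts its rim at about 58 mm, as expected. It lies in line with its nest to about 1°, and its centre is within about 2 mm of the nest's.
- **Bystanders:** no move went near the cup, the glue bottle or the tape measure. In the final view the cup and bottle, partly hidden behind the gripper, and the tape measure look unmoved; I did not measure them again.

**Where checks disagreed**
- The two cameras differ by about 2–3 mm. I used averages, and both nest lead-ins absorbed the difference.
- The last scene-camera outline of the block was spoiled by another surface caught in the selection (it read 65 × 44 mm). I relied on the top view, the block's height and the picture instead.
- The scene camera put the case rim lower, at about 55 mm, because it also sees the inner walls.

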